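# Fetch the nipple from behind the bottles on the sterilizer rack

### The arm

A 6-joint arm with a two-finger parallel gripper is mounted at the origin on the work surface. World frame = base frame: x ahead of the robot, y to its left, z up, the work surface at z = 0. Lengths are in m, angles in degrees, forces in N, time in s.
With the tool pointing down it reaches from about 0.375 to 0.9 m from the base axis. Payload 3.1 kg.
Tool frame: the origin (TCP) lies at the very end of the fingers, on their centre line; the grasp point (between the pads) lies 19 mm behind it; z points along the fingers, y is the line along which they close (so a half turn about z gives the same grasp; the last joint's range is limited). The gripper opens to 87 mm and grips with 3 to 60 N. Pads are 19 mm wide; open, the fingers measure 117 mm over their backs; the gripper's body (75 mm by 190 mm) begins 51 mm behind the grasp point.
Start: joints at [60.819, 30.224, 82.088, -0, 67.689, -10.227], TCP at [0.203, 0.591, 0.223] pointing down, gripper open.
Joint ranges: [-176.69, 176.69], [-43.24, 126.21], [12.49, 139.97], [-82, 262], [0, 151.66], [-163.58, 163.58]. Speed limits (degrees/s): [159.86, 159.86, 180, 180, 180, 180].

### API

Orientations are given as a 3x3 rotation matrix whose columns are the frame's x, y, z axes.
In Python, from rig import bot gives the robot as it stands.
- The arm moves only by the tool move_arm, never from a script. Its argument "increments" is a list of rows, each an object with "xyz": the shift along the tool's x, y, z in mm, a list of three; "roll": the turn about the tool's z in rad; "grip": the opening in per cent of the stroke, from 0 (shut) to 100 (fully open). A call has 1 to 5 rows; each row shifts and turns the commanded pose from where the row before left it, along the tool's axes as they then stand; what a row does not reach is not made up. A row lasts 1/12 s, in which the tool goes at most 41.7 mm and 7.16 degrees, less where a joint would pass 70% of its speed; a pose out of reach is approached as far as the arm can. A call is refused whole if a number of a shift passes 41.7 or a number of a turn 0.125, either way. A call with a gripper value outside its range is refused whole. The fingers move at their own pace and stop on an object; the grip force is fixed at half the most. Time passes only in rows, so rows that do not move let the fingers close. It gives the time, the measured TCP pose, the force, the opening and the grip force at its end, in the units of the state.
- bot.read_state(): the state, without advancing time (a new reading comes with each control period).
- bot.capture(name): name is "scene" or "top" or "wrist"; returns (picture, depth): 384x512x3 uint8, red, green, blue; 384x512 float32, m along the optical axis (not along the pixel's ray), 0 where there is no reading.
- bot.camera_model(name): a dict with "intrinsics" (3x3 intrinsics, pixels), "rvec" (rotation vector, rad) and "tvec" (3), from world to camera coordinates, as OpenCV has them; the wrist camera has in their place "tool_from_camera" (4x4, takes a point from camera to tool coordinates, whose origin is the TCP and whose axes are the flange's). Camera axes: x right, y down, z forward; pixel columns grow to the right and rows downward; lengths in m; the calibration is good to about 2 mm. The wrist camera is an equidistant fisheye: a pixel r from the principal point sees the ray r / f radians off the axis. A picture is of the moment at which its call begins: read the wrist's pose just before it. camera_model takes no time and is no camera call.
- bot.hand_in(): hands the job in; it is judged then, once.
Trained networks look in the newest picture that a camera, given by its name, has taken for a name from the list of things; names that differ only in an ending like _2 or _b are one class to them, and where a whole thing is asked for, a point or a joint stands for the part that bears it (a point fixed in the world has none). Each returns a list of dicts, best first, with "conf" (0 to 1); they miss things now and then, are a little off and sometimes report something else, mostly with a low value. They report only what shows in the picture. A call takes as long as a camera call. They do not tell look-alikes from the thing itself.
- bot.spot_in(label, camera): "at" ([x, y, z] in m, in the coordinates of the camera as it stood for that picture, good to about 4 mm: the middle of the surface that is visible of it).
- bot.trace(label, camera): "mask" (384x512 bool, what is visible of it).
The state is a dict: "time_s": time; "joint_positions": joint angles; "qvel": joint speeds; "tau": joint torques, N m; "position": TCP position; "tcp_rot": TCP orientation; "force": force on the tool from outside, world axes, zero at the start; "moment": the same for the moment, N m; "opening": opening from 0.0 (shut) to 1.0 (fully open); "grasp_force": force on a finger pad.
Only numpy, scipy, OpenCV 4.12 (cv2) and the standard library are available. Lean on these libraries where they do the work, as an engineer would, in place of code of your own. Each camera call takes 0.05 s, during which the arm holds its last target. There are 200 camera calls.

### The job

The nipple in its collar stands at the back of the pulled-out sterilizer rack, behind the two bottles. First set both bottles aside, standing on the drying mat, then stand the nipple, teat up, in the ramekin, and finally put each bottle back upright in its own holder ring on the rack (the wide bottle in the wide ring, the slim one in the narrow ring). Knock nothing over, and leave the dome hood on the rack and the mug where they are.

Things in the scene. Friction and masses are not known exactly. Their poses are not given: they have to be found in the camera images.
- sterilizer: white UV cabinet, fixed, 290 mm wide, 250 deep, 300 high. Origin on the counter under the middle of its front face; x into the cabinet, y along its width, z up. Door pulled down level (to x = -0.228); over it the slid-out rack tray: floor at z = 0.060, 222 mm clear width, out to x = -0.198, rim 8 mm high. Nipple and hood stand at about x = -0.077, the holder rings at x = -0.141
- holder_wide: wide grey open ring fixed on the rack floor, inside diameter 75 mm, outside 80, 16 mm high; holds the wide bottle with 7.5 mm play all round. Origin at the centre of its underside, on the rack floor; z up (round: its yaw means nothing)
- holder_slim: narrow grey open ring fixed on the rack floor, inside diameter 57 mm, outside 62, 16 mm high; holds the slim bottle with 7.5 mm play all round. The wide bottle does not fit it. Origin at the centre of its underside, on the rack floor; z up (round: its yaw means nothing)
- bottle_wide_centre (a point): centre (65 mm above the base) of the wide clear bottle, z up its axis: 130 mm tall, straight body 60 mm in diameter from the base to 107 mm, then a neck 51 mm in diameter with a white rim; empty, about 70 g. Starts standing upright in the wide ring on the rack floor. Best taken on its body some 80 to 100 mm above the base
- bottle_slim_centre (a point): centre (72.5 mm above the base) of the slim clear bottle, z up its axis: 145 mm tall, straight body 42 mm in diameter from the base to 122 mm, then a neck 35 mm in diameter with a white rim; empty, about 70 g. Starts standing upright in the narrow ring on the rack floor. Best taken on its body some 95 to 115 mm above the base
- nipple_centre (a point): centre (28 mm above the underside) of the nipple in its screw collar, z up its axis: white ribbed collar 38 mm in diameter and 22 mm high, above it the pink silicone teat to 56 mm; about 30 g. Starts upright, teat up, on the rack floor in the back row, beside the hood (about 110 mm between centres). Take it by the collar
- hood_centre (a point): centre (22.5 mm above the underside) of the dome hood, a smooth milky round cap 43 mm in diameter and 45 mm high, standing open end down on the rack floor in the back row; leave it alone
- mat: black ribbed drying mat fixed on the counter, 220 mm (along its x) by 130 mm (along its y), 4 mm thick. Origin at the centre of its underside. Both bottles fit on it side by side along x
- ramekin: low white fluted ceramic ramekin, loose (220 g), 110 mm outside diameter at the rim and 30 mm high, wall 4 mm; the flat inside floor is 6 mm above the counter and about 94 mm across. Origin at the centre of its underside
- mug: blue ceramic mug standing on the counter, 80 mm in diameter, 88 mm high, handle at its +y side; origin at the centre of its underside; leave it alone
Things that resemble listed ones, but are neither listed nor needed, are in the scene too. Leave any purple or turquoise look-alike of the part that bears nipple_centre alone.

How it is judged (in metres and radians):
On the way, in this order (a step that is already met when the one before it is completed fails the run):
1. both bottles stand on the drying mat together (x of bottle_wide_centre in the frame of mat between -0.105 and 0.105 m and y of bottle_wide_centre in the frame of mat between -0.06 and 0.06 m and z of bottle_wide_centre in the frame of mat below 0.075 m and angle between each of bottle_wide_centre, bottle_slim_centre's own z axis and vertical below 0.12 rad and x of bottle_slim_centre in the frame of mat between -0.105 and 0.105 m and y of bottle_slim_centre in the frame of mat between -0.06 and 0.06 m and z of bottle_slim_centre in the frame of mat below 0.0825 m), for 0.2 s.
2. the nipple stands upright in the ramekin (horizontal distance between nipple_centre and ramekin below 0.034 m and z of nipple_centre in the frame of ramekin below 0.04 m and angle between nipple_centre's own z axis and vertical below 0.15 rad), for 0.2 s.
At the end, for the whole second after the job is handed in: The wide bottle stands upright in the wide ring and the slim bottle in the narrow ring, each down on the rack floor within 6 mm and within 12 mm of the ring's centre; the nipple stands upright, teat up, on the floor of the ramekin, wholly inside it (within 34 mm of its centre); all at rest (all of step 2 and horizontal distance between bottle_wide_centre and holder_wide below 0.012 m and z of bottle_wide_centre in the frame of holder_wide below 0.071 m and angle between each of bottle_wide_centre, bottle_slim_centre's own z axis and vertical below 0.12 rad and horizontal distance between bottle_slim_centre and holder_slim below 0.012 m and z of bottle_slim_centre in the frame of holder_slim below 0.0785 m and linear speed of each of bottle_wide, bottle_slim, nipple below 0.02 m/s); the robot touches nothing.
It fails at once if a bottle or the nipple is knocked over (angle between any of bottle_wide_centre, bottle_slim_centre, nipple_centre's own z axis and vertical above 0.8 rad).
It fails at once if the dome hood is displaced by more than 20 mm or knocked over (distance of hood_centre from where it was at the start of the episode above 0.02 m or angle between hood_centre's own z axis and vertical above 0.5 rad).
It fails at once if the mug is displaced by more than 20 mm (distance of mug from where it was at the start of the episode above 0.02 m).
It also fails if it takes over 128 s, if anything falls off the work surface, if the arm or the gripper's body presses on something with over 40 N, if the wrist force passes 120 N, or if a joint passes its speed limit or range.

## Working session

There is one attempt and no reset: what is moved stays moved. The work goes in short steps, Python scripts to look and compute and a tool call to move; the robot and the scene stay as the last step left them, time stands still between calls to the robot, and variables do not carry over. Pictures are saved under pics/ and viewed, at most 14 in all, crops included, and the job is handed in when it is done.

Besides the shell and the picture viewer there is one more tool, called as name(argument=value, ...) on one line, values as JSON. move_arm: Moves the arm, as the interface text tells. Its arguments: {"type":"object","properties":{"increments":{"type":"array"}},"required":["increments"]}

```bash
mkdir -p pics; cat > h.py <<'E'
import numpy as np, cv2
from rig import bot
def cap(n,fn=None):
    st=bot.read_state(); p,d=bot.capture(n)
    if fn: cv2.imwrite('pics/'+fn,p[:,:,::-1])
    return st,p,d
def w2c(n):
    m=bot.camera_model(n); R,_=cv2.Rodrigues(np.array(m['rvec'],float)); return np.array(m['intrinsics']),R,np.array(m['tvec']).ravel()
def toworld(n,pc):
    K,R,t=w2c(n); return (np.atleast_2d(pc)-t)@R
def cloud(n,d):
    K,R,t=w2c(n); v,u=np.mgrid[:384,:512]
    pc=np.stack([(u-K[0,2])/K[0,0]*d,(v-K[1,2])/K[1,1]*d,d],-1)
    return (pc-t)@R
E
python3 - <<'E'
from h import *
np.set_printoptions(precision=4,suppress=True)
s=bot.read_state(); print(s['time_s'],s['position'],s['tcp_rot'],s['opening'])
for c in ['scene','top']:
    st,p,d=cap(c,c+'0.png'); np.save(c+'d.npy',d); np.save(c+'p.npy',p)
    W=cloud(c,d)
    for l in ['sterilizer','holder_wide','holder_slim','bottle_wide_centre','bottle_slim_centre','nipple_centre','hood_centre','mat','ramekin','mug']:
        for r in bot.trace(l,c)[:4]:
            m=r['mask']; v,u=np.nonzero(m); q=W[m&(d>0)]
            print(c,l,round(r['conf'],2),'px',u.mean().round(),v.mean().round(),m.sum(),'med',np.median(q,0),'lo',np.percentile(q,3,0),'hi',np.percentile(q,97,0))
E
```

```text
0.0 [0.2026 0.5905 0.2216] [[-0.9458  0.3248 -0.001 ]
 [ 0.3248  0.9458 -0.0019]
 [ 0.0004 -0.0021 -1.    ]] 1.0013958019999634
scene sterilizer 0.76 px 371.0 144.0 25925 med [0.6299 0.2895 0.1251] lo [0.4509 0.0174 0.0363] hi [0.7644 0.4797 0.3016]
scene holder_wide 0.72 px 287.0 196.0 298 med [0.5211 0.0814 0.0691] lo [0.4803 0.068  0.06  ] hi [0.5393 0.141  0.0774]
scene holder_slim 0.79 px 318.0 215.0 242 med [0.6159 0.0647 0.0694] lo [0.577  0.0554 0.0601] hi [0.6368 0.1045 0.0772]
scene bottle_wide_centre 0.88 px 285.0 167.0 1435 med [0.5107 0.0866 0.1431] lo [0.4767 0.0767 0.0758] hi [0.5278 0.1299 0.1902]
scene bottle_wide_centre 0.64 px 302.0 305.0 3079 med [ 0.7172 -0.1591  0.0549] lo [ 0.6728 -0.1933  0.0057] hi [ 0.7689 -0.1173  0.0881]
scene bottle_slim_centre 0.75 px 322.0 182.0 1280 med [0.6137 0.0734 0.1455] lo [0.5888 0.0667 0.0698] hi [0.6265 0.1046 0.2055]
scene nipple_centre 0.72 px 304.0 175.0 242 med [0.5148 0.1641 0.085 ] lo [0.5006 0.1523 0.0636] hi [0.527  0.1803 0.1156]
scene nipple_centre 0.71 px 240.0 177.0 217 med [0.3279 0.1492 0.0225] lo [0.31   0.1374 
[... 1664 characters left out ...]
46 med [ 0.4874 -0.1642  0.0049] lo [ 0.4397 -0.2095 -0.0019] hi [ 0.5335 -0.1162  0.0296]
top hood_centre 0.48 px 192.0 163.0 218 med [0.6083 0.1459 0.0955] lo [0.5943 0.1297 0.0622] hi [0.628  0.1644 0.104 ]
top mat 0.96 px 369.0 222.0 3760 med [ 0.4743 -0.3424  0.0015] lo [ 0.3705 -0.4064 -0.0043] hi [ 0.5792 -0.2797  0.0069]
top ramekin 0.58 px 305.0 216.0 1229 med [ 0.4878 -0.1639  0.0048] lo [ 0.4398 -0.2092 -0.002 ] hi [ 0.5336 -0.1166  0.0295]
top ramekin 0.55 px 369.0 223.0 3608 med [ 0.4724 -0.3429  0.0016] lo [ 0.3713 -0.4043 -0.0037] hi [ 0.5765 -0.2815  0.0069]
top mug 0.94 px 303.0 134.0 980 med [ 0.7168 -0.1527  0.0315] lo [ 0.6658 -0.189  -0.0021] hi [ 0.763  -0.1157  0.0873]
```

```bash
python3 - <<'E'
import cv2
a=cv2.imread('pics/scene0.png'); cv2.imwrite('pics/a.png',cv2.resize(a[110:290,180:430],(800,576),interpolation=cv2.INTER_CUBIC))
a=cv2.imread('pics/top0.png'); cv2.imwrite('pics/b.png',cv2.resize(a[100:330,110:430],(800,575),interpolation=cv2.INTER_CUBIC))
E
```

```text
(no output)
```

View pics/a.png

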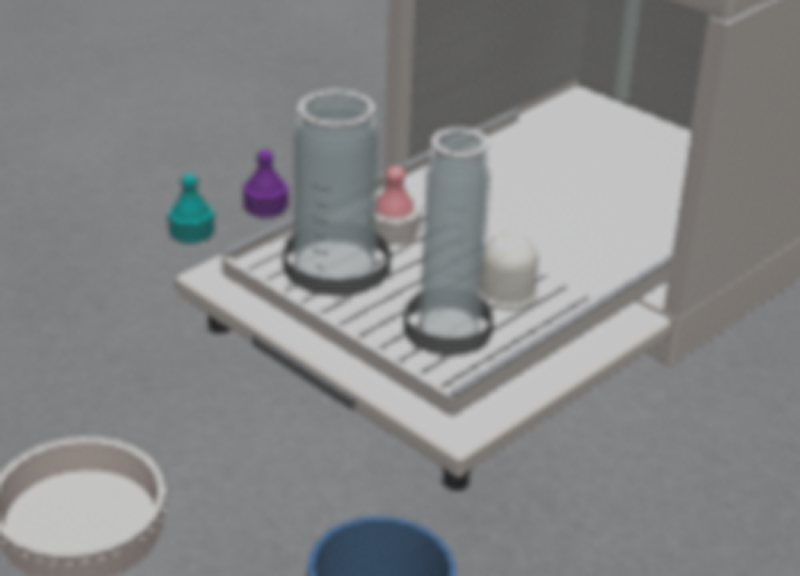

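View pics/b.png

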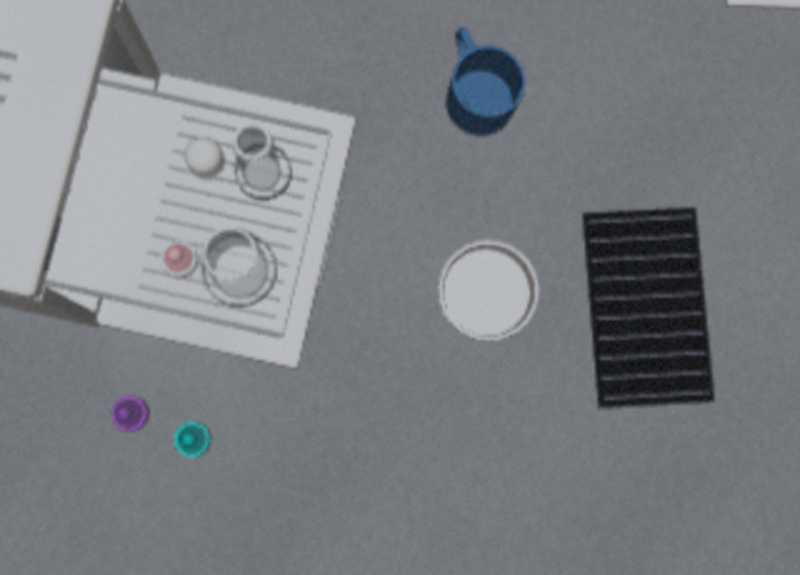

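The scene crop shows the clear wide bottle at (335,190), the slim one at (455,240), the pink nipple at (395,205) behind the wide one, the milky hood at (510,268), and purple and turquoise look-alikes at (265,185) and (190,210) on the counter. The top crop shows the ramekin at (488,290), the mat at (648,308) and the mug at (485,90). Three things could be the nipple, at scene px (304,175), (240,177) and (263,169). The pink one with a white collar at (304,175), on the rack beside the hood, is the right one.

```bash
cat > m.py <<'E'
from h import *
from scipy.optimize import least_squares
np.set_printoptions(precision=4,suppress=True)
C={c:(cloud(c,np.load(c+'d.npy')),np.load(c+'d.npy')) for c in ['scene','top']}
def fit(n,c0,r,z0,z1,cams=('scene','top')):
    for c in cams:
        W,d=C[c]; q=W[(d>0)&(W[...,2]>z0)&(W[...,2]<z1)]
        q=q[np.hypot(*(q[:,:2]-c0).T)<r+.02]
        f=lambda x:np.hypot(q[:,0]-x[0],q[:,1]-x[1])-r
        s=least_squares(f,c0,loss='soft_l1',f_scale=.002)
        print(n,c,s.x,len(q),'rms',np.sqrt(np.median(f(s.x)**2)))
fit('wide body',[.503,.105],.030,.085,.165)
fit('wide ring',[.503,.105],.040,.063,.075)
fit('slim body',[.605,.087],.021,.085,.18)
fit('slim ring',[.605,.087],.031,.063,.075)
fit('nipple',[.508,.172],.019,.064,.081)
fit('hood',[.616,.147],.0215,.064,.085)
fit('ramekin',[.488,-.164],.055,.022,.032)
fit('mug',[.717,-.155],.040,.01,.085)
for c in C:
    W,d=C[c]; v=W.reshape(-1,3)[(d>0).ravel()]
    for r in bot.trace('mat',c)[:1]:
        m=r['mask']&(d>0); q=W[m][:,:2].astype(np.float32); print('mat',c,cv2.minAreaRect(q),q.mean(0))
    b=v[(v[:,2]>.285)&(v[:,2]<.32)]; print('cab top',c,cv2.minAreaRect(b[:,:2].astype(np.float32)))
    t=v[(v[:,2]>.05)&(v[:,2]<.072)&(v[:,1]<.2)]; print('tray',c,cv2.minAreaRect(t[:,:2].astype(np.float32)),np.median(t[:,2]))
E
python3 m.py
```

```text
wide body scene [0.4977 0.1076] 806 rms 0.0008306406032534851
wide body top [0.494  0.1064] 202 rms 0.0016642871472364706
wide ring scene [0.4983 0.1089] 300 rms 0.00288303608731728
wide ring top [0.494  0.0911] 169 rms 0.010249950703495957
slim body scene [0.6056 0.0887] 766 rms 0.0007277033952133101
slim body top [0.6018 0.0881] 226 rms 0.001525504521501346
slim ring scene [0.6064 0.0896] 261 rms 0.003051081839323573
slim ring top [0.6051 0.0879] 96 rms 0.0027407032441093015
nipple scene [0.5075 0.17  ] 98 rms 0.0016820962849161969
nipple top [0.5043 0.1711] 80 rms 0.0016835148322278174
hood scene [0.6161 0.1499] 153 rms 0.001198777389017188
hood top [0.6156 0.1485] 45 rms 0.0010499250176419332
ramekin scene [ 0.4892 -0.1626] 519 rms 0.0026838299404905105
ramekin top [ 0.4844 -0.1607] 179 rms 0.0027462904416502773
mug scene [ 0.7099 -0.1542] 2536 rms 0.0021359892714822534
mug top [ 0.704 -0.152] 539 rms 0.002374237861148966
mat scene ((0.47757089138031006, -0.3416270613670349), (0.22176474332809448, 0.13422039151191711), 4.581800937652588) [ 0.4858 -0.3471]
cab top scene ((0.026991307735443115, 0.3471028804779053), (0.7786523103713989, 1.3866586685180664), 66.29436492919922)
tray scene ((0.3850902318954468, 0.056813061237335205), (0.38647258281707764, 0.8375173211097717), 80.18030548095703) 0.06121446793055616
mat top ((0.47602352499961853, -0.3441627025604248), (0.2276628166437149, 0.13698093593120575), 4.355478763580322) [ 0.4746 -0.3428]
cab top top ((0.4289335012435913, 0.20621268451213837), (0.6169477105140686, 0.5815497636795044), 79.70409393310547)
tray top ((0.4125649333000183, 0.006045356392860413), (0.3891284465789795, 0.7255852222442627), 89.81270599365234) 0.058239990426039424
```

move_arm(increments=[{"xyz":[-16,-34,-8],"roll":0,"grip":100},{"xyz":[-16,-34,-8],"roll":0,"grip":100},{"xyz":[-16,-34,-8],"roll":0,"grip":100},{"xyz":[-16,-34,-8],"roll":0,"grip":100},{"xyz":[-16,-34,-8],"roll":0,"grip":100}])

```text
time_s: 1.62
position: [0.2232, 0.4027, 0.2628]
tcp_rot: [[-0.946, 0.324, 0.0], [0.324, 0.946, -0.0], [-0.0, -0.0, -1.0]]
force: [0.4, -0.2, 0.5]
opening: 1.002
grasp_force: 0.0
```

move_arm(increments=[{"xyz":[-16,-34,-8],"roll":0,"grip":100},{"xyz":[-16,-34,-8],"roll":0,"grip":100},{"xyz":[-29,-19,0],"roll":0,"grip":100},{"xyz":[-29,-19,0],"roll":0,"grip":100},{"xyz":[-29,-19,0],"roll":0,"grip":100}])

```text
time_s: 2.03
position: [0.2958, 0.2462, 0.2792]
tcp_rot: [[-0.946, 0.324, 0.002], [0.324, 0.946, 0.001], [-0.002, 0.001, -1.0]]
force: [0.7, -0.0, 0.6]
opening: 0.997
grasp_force: 0.0
```

move_arm(increments=[{"xyz":[-29,-19,0],"roll":0,"grip":100},{"xyz":[-29,-19,0],"roll":0,"grip":100},{"xyz":[-29,-19,0],"roll":0,"grip":100},{"xyz":[-29,-19,0],"roll":0,"grip":100},{"xyz":[-29,-19,0],"roll":0,"grip":100}])

```text
time_s: 2.45
position: [0.4025, 0.1089, 0.2789]
tcp_rot: [[-0.946, 0.325, 0.001], [0.325, 0.946, 0.0], [-0.001, 0.0, -1.0]]
force: [1.5, 0.0, 0.6]
opening: 1.001
grasp_force: 0.0
```

move_arm(increments=[{"xyz":[-33,8,0],"roll":0,"grip":100},{"xyz":[-33,8,0],"roll":0,"grip":100},{"xyz":[-33,8,0],"roll":0,"grip":100},{"xyz":[-33,8,0],"roll":0,"grip":100},{"xyz":[-33,7,0],"roll":0,"grip":100}])

```text
time_s: 2.87
position: [0.572, 0.0935, 0.2786]
tcp_rot: [[-0.946, 0.325, 0.0], [0.325, 0.946, 0.0], [-0.0, 0.0, -1.0]]
force: [1.1, -0.1, 0.7]
opening: 0.999
grasp_force: 0.0
```

move_arm(increments=[{"xyz":[-32,7,0],"roll":0,"grip":100},{"xyz":[0,0,0],"roll":0,"grip":100},{"xyz":[0,0,0],"roll":0,"grip":100}])

```text
time_s: 3.12
position: [0.6041, 0.0896, 0.2778]
tcp_rot: [[-0.946, 0.326, -0.001], [0.326, 0.946, 0.0], [0.001, -0.0, -1.0]]
force: [0.1, 0.4, -0.1]
opening: 1.002
grasp_force: 0.0
```

```bash
cat >> h.py <<'E'
def wcloud(st,d):
    m=bot.camera_model('wrist'); K=np.array(m['intrinsics']); T=np.array(m['tool_from_camera'])
    v,u=np.mgrid[:384,:512]; a=(u-K[0,2])/K[0,0]; b=(v-K[1,2])/K[1,1]; th=np.hypot(a,b)+1e-9
    k=np.tan(np.minimum(th,1.5))/th
    pc=np.stack([a*k*d,b*k*d,d],-1); pt=pc@T[:3,:3].T+T[:3,3]
    return pt@np.array(st['tcp_rot']).T+np.array(st['position'])
def cfit(W,d,c0,r,z0,z1,tol=.015):
    from scipy.optimize import least_squares
    q=W[(d>0)&(W[...,2]>z0)&(W[...,2]<z1)]; q=q[np.hypot(*(q[:,:2]-c0).T)<r+tol]
    if len(q)<8: return None,len(q)
    f=lambda x:np.hypot(q[:,0]-x[0],q[:,1]-x[1])-r
    s=least_squares(f,c0,loss='soft_l1',f_scale=.002); return s.x.round(4),len(q),np.median(abs(f(s.x))).round(4)
E
python3 - <<'E'
from h import *
st,p,d=cap('wrist','w1.png'); print(st['position'],bot.camera_model('wrist')); W=wcloud(st,d)
print('slim neck',cfit(W,d,[.604,.0885],.0175,.19,.21),'body',cfit(W,d,[.604,.0885],.021,.08,.18),'ring',cfit(W,d,[.604,.0885],.031,.07,.079,.006))
print('wide neck',cfit(W,d,[.496,.107],.0255,.175,.2),'body',cfit(W,d,[.496,.107],.03,.085,.16),'ring',cfit(W,d,[.496,.107],.040,.07,.079,.006))
print('hood',cfit(W,d,[.616,.149],.0215,.065,.085),'nip',cfit(W,d,[.506,.1705],.019,.064,.083))
E
```

```text
[0.60410401 0.08957253 0.27776635] {'intrinsics': array([[297.31863964,   0.        , 254.93614008],
       [  0.        , 297.31863964, 188.57997079],
       [  0.        ,   0.        ,   1.        ]]), 'tool_from_camera': array([[-2.66614079e-04, -9.52327546e-01, -3.05077326e-01,
         8.50034222e-02],
       [ 9.99999148e-01,  1.36035637e-04, -1.29857024e-03,
         3.79262582e-04],
       [ 1.27816559e-03, -3.05077412e-01,  9.52326697e-01,
        -1.62247092e-01],
       [ 0.00000000e+00,  0.00000000e+00,  0.00000000e+00,
         1.00000000e+00]])}
slim neck (array([0.6029, 0.0872]), 868, np.float64(0.0013)) body (array([0.6025, 0.0873]), 1282, np.float64(0.0017)) ring (array([0.6063, 0.0847]), 253, np.float64(0.0016))
wide neck (array([0.4973, 0.1064]), 958, np.float64(0.0016)) body (array([0.4999, 0.1074]), 648, np.float64(0.0006)) ring (array([0.4966, 0.1069]), 299, np.float64(0.0013))
hood (array([0.6174, 0.1471]), 129, np.float64(0.0003)) nip (array([0.5055, 0.1687]), 377, np.float64(0.0019))
```

View pics/w1.png

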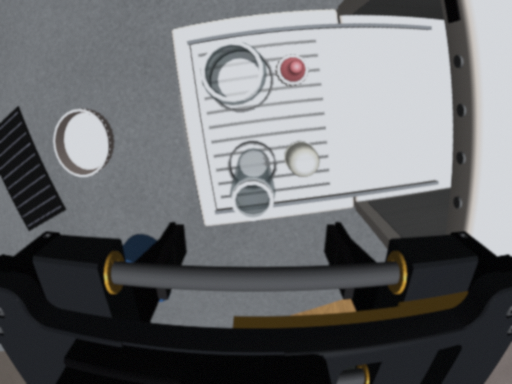

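Wrist picture: slim bottle at (253,198), centred between the fingers, with the wide one at (235,72), the pink nipple at (293,69) and the hood at (303,160). Next I'll take the slim bottle.

move_arm(increments=[{"xyz":[0,-2,33],"roll":0,"grip":100},{"xyz":[0,0,33],"roll":0,"grip":100},{"xyz":[0,0,33],"roll":0,"grip":100},{"xyz":[0,0,33],"roll":0,"grip":100},{"xyz":[0,0,0],"roll":0,"grip":100}])

```text
time_s: 3.58
position: [0.5956, 0.0886, 0.1408]
tcp_rot: [[-0.946, 0.325, -0.015], [0.325, 0.946, 0.001], [0.014, -0.004, -1.0]]
force: [-1.6, -0.9, -1.2]
opening: 1.001
grasp_force: 0.0
```

move_arm(increments=[{"xyz":[0,0,0],"roll":0,"grip":0},{"xyz":[0,0,0],"roll":0,"grip":0},{"xyz":[0,0,0],"roll":0,"grip":0},{"xyz":[0,0,0],"roll":0,"grip":0},{"xyz":[0,0,0],"roll":0,"grip":0}])

```text
time_s: 4.0
position: [0.6033, 0.0882, 0.1486]
tcp_rot: [[-0.946, 0.325, 0.004], [0.325, 0.946, -0.0], [-0.004, 0.001, -1.0]]
force: [-0.1, 0.1, 0.5]
opening: 0.71
grasp_force: 0.0
```

move_arm(increments=[{"xyz":[0,0,0],"roll":0,"grip":0},{"xyz":[0,0,0],"roll":0,"grip":0},{"xyz":[0,0,0],"roll":0,"grip":0},{"xyz":[0,0,0],"roll":0,"grip":0},{"xyz":[0,0,0],"roll":0,"grip":0}])

```text
time_s: 4.42
position: [0.6025, 0.088, 0.1469]
tcp_rot: [[-0.946, 0.325, 0.0], [0.325, 0.946, -0.0], [-0.001, -0.0, -1.0]]
force: [-1.3, -0.5, 2.6]
opening: 0.476
grasp_force: 30.0
```

move_arm(increments=[{"xyz":[0,0,-12],"roll":0,"grip":0},{"xyz":[0,0,-20],"roll":0,"grip":0},{"xyz":[0,0,-28],"roll":0,"grip":0},{"xyz":[0,0,-28],"roll":0,"grip":0},{"xyz":[0,0,-22],"roll":0,"grip":0}])

```text
time_s: 4.83
position: [0.6024, 0.0882, 0.258]
tcp_rot: [[-0.946, 0.325, 0.001], [0.325, 0.946, 0.0], [-0.001, 0.0, -1.0]]
force: [1.4, -0.2, -0.8]
opening: 0.475
grasp_force: 30.0
```

move_arm(increments=[{"xyz":[-3,-16,0],"roll":0,"grip":0},{"xyz":[-5,-30,0],"roll":0,"grip":0},{"xyz":[-6,-35,0],"roll":0,"grip":0},{"xyz":[-6,-35,0],"roll":0,"grip":0},{"xyz":[-6,-35,0],"roll":0,"grip":0}])

```text
time_s: 5.25
position: [0.577, -0.0641, 0.2561]
tcp_rot: [[-0.946, 0.324, -0.001], [0.324, 0.946, 0.0], [0.001, -0.0, -1.0]]
force: [0.5, 0.0, -0.8]
opening: 0.472
grasp_force: 30.0
```

move_arm(increments=[{"xyz":[-6,-35,0],"roll":0,"grip":0},{"xyz":[-6,-35,0],"roll":0,"grip":0},{"xyz":[-6,-35,0],"roll":0,"grip":0},{"xyz":[-6,-35,0],"roll":0,"grip":0},{"xyz":[-6,-35,0],"roll":0,"grip":0}])

```text
time_s: 5.67
position: [0.5485, -0.2398, 0.256]
tcp_rot: [[-0.946, 0.325, -0.001], [0.325, 0.946, 0.001], [0.001, 0.0, -1.0]]
force: [0.1, 0.6, -0.5]
opening: 0.476
grasp_force: 30.0
```

move_arm(increments=[{"xyz":[-6,-35,0],"roll":0,"grip":0},{"xyz":[-6,-35,0],"roll":0,"grip":0},{"xyz":[-4,-31,0],"roll":0,"grip":0},{"xyz":[0,0,0],"roll":0,"grip":0},{"xyz":[0,0,0],"roll":0,"grip":0}])

```text
time_s: 6.08
position: [0.5308, -0.3407, 0.2556]
tcp_rot: [[-0.945, 0.328, -0.001], [0.328, 0.945, 0.001], [0.001, 0.001, -1.0]]
force: [-0.1, 1.0, -0.9]
opening: 0.474
grasp_force: 30.0
```

```bash
python3 - <<'E'
from h import *
st,p,d=cap('wrist','w2.png'); print(st['position'],st['opening']); W=wcloud(st,d)
q=W[(d>0)]; 
for r in bot.trace('mat','wrist')[:1]:
    m=r['mask']&(d>0)&(abs(W[...,2])<.02); print('mat w',r['conf'],cv2.minAreaRect(W[m][:,:2].astype(np.float32)))
print('ram',cfit(W,d,[.487,-.162],.055,.02,.035))
E
```

```text
[ 0.53077423 -0.34070714  0.25562251] 0.47404622334298985
mat w 0.92 ((0.4764324426651001, -0.34521013498306274), (0.22290357947349548, 0.13275977969169617), 4.649184703826904)
ram (array([ 0.4863, -0.1653]), 1028, np.float64(0.0028))
```

View pics/w2.png

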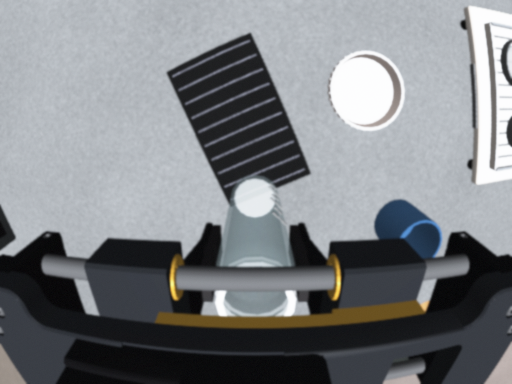

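The bottle hangs upright in the fingers at (255,250) over the mat's end, with the ramekin at (367,90) and the mug at (408,225) clear. I'm lowering it now.

move_arm(increments=[{"xyz":[0,0,30],"roll":0,"grip":0},{"xyz":[0,0,36],"roll":0,"grip":0},{"xyz":[0,0,36],"roll":0,"grip":0},{"xyz":[0,0,28],"roll":0,"grip":0},{"xyz":[0,0,14],"roll":0,"grip":0}])

```text
time_s: 6.6
position: [0.53, -0.3351, 0.1086]
tcp_rot: [[-0.947, 0.323, -0.005], [0.323, 0.947, 0.005], [0.007, 0.003, -1.0]]
force: [-0.9, 0.2, -1.2]
opening: 0.474
grasp_force: 30.0
```

move_arm(increments=[{"xyz":[0,0,9],"roll":0,"grip":0},{"xyz":[0,0,6],"roll":0,"grip":0},{"xyz":[0,0,3],"roll":0,"grip":0},{"xyz":[0,0,1],"roll":0,"grip":0},{"xyz":[0,0,0],"roll":0,"grip":0}])

```text
time_s: 7.02
position: [0.5324, -0.3393, 0.0946]
tcp_rot: [[-0.946, 0.324, 0.001], [0.324, 0.946, -0.001], [-0.002, -0.001, -1.0]]
force: [0.9, 0.2, -0.6]
opening: 0.475
grasp_force: 30.0
```

move_arm(increments=[{"xyz":[0,0,1],"roll":0,"grip":0},{"xyz":[0,0,1],"roll":0,"grip":0},{"xyz":[0,0,0],"roll":0,"grip":0},{"xyz":[0,0,0],"roll":0,"grip":0}])

```text
time_s: 7.35
position: [0.5317, -0.3393, 0.0919]
tcp_rot: [[-0.946, 0.325, 0.0], [0.325, 0.946, -0.0], [-0.001, -0.0, -1.0]]
force: [-0.4, -0.1, -0.6]
opening: 0.476
grasp_force: 30.0
```

move_arm(increments=[{"xyz":[0,0,1],"roll":0,"grip":0},{"xyz":[0,0,0],"roll":0,"grip":0},{"xyz":[0,0,0],"roll":0,"grip":0}])

```text
time_s: 7.6
position: [0.5319, -0.3394, 0.0909]
tcp_rot: [[-0.946, 0.325, 0.001], [0.325, 0.946, -0.001], [-0.001, -0.0, -1.0]]
force: [0.7, 0.2, 1.7]
opening: 0.473
grasp_force: 30.0
```

move_arm(increments=[{"xyz":[0,0,0],"roll":0,"grip":100},{"xyz":[0,0,0],"roll":0,"grip":100},{"xyz":[0,0,0],"roll":0,"grip":100},{"xyz":[0,0,0],"roll":0,"grip":100},{"xyz":[0,0,0],"roll":0,"grip":100}])

```text
time_s: 8.02
position: [0.5316, -0.339, 0.0904]
tcp_rot: [[-0.946, 0.325, -0.0], [0.325, 0.946, 0.0], [0.0, 0.0, -1.0]]
force: [-0.2, 0.3, -0.0]
opening: 0.769
grasp_force: 0.0
```

move_arm(increments=[{"xyz":[0,0,0],"roll":0,"grip":100},{"xyz":[0,0,-10],"roll":0,"grip":100},{"xyz":[0,0,-30],"roll":0,"grip":100},{"xyz":[0,0,-38],"roll":0,"grip":100},{"xyz":[0,0,-38],"roll":0,"grip":100}])

```text
time_s: 8.43
position: [0.5311, -0.3385, 0.2076]
tcp_rot: [[-0.946, 0.325, -0.002], [0.325, 0.946, 0.002], [0.002, 0.001, -1.0]]
force: [0.4, -1.3, 0.3]
opening: 0.994
grasp_force: 0.0
```

move_arm(increments=[{"xyz":[0,0,-38],"roll":0,"grip":100},{"xyz":[0,0,-26],"roll":0,"grip":100},{"xyz":[14,32,0],"roll":0,"grip":100},{"xyz":[14,32,0],"roll":0,"grip":100},{"xyz":[14,32,0],"roll":0,"grip":100}])

```text
time_s: 8.85
position: [0.523, -0.2341, 0.2722]
tcp_rot: [[-0.945, 0.326, 0.002], [0.326, 0.945, -0.001], [-0.002, -0.0, -1.0]]
force: [-0.2, -0.4, -0.8]
opening: 1.002
grasp_force: 0.0
```

move_arm(increments=[{"xyz":[14,32,0],"roll":0,"grip":100},{"xyz":[14,32,0],"roll":0,"grip":100},{"xyz":[14,32,0],"roll":0,"grip":100},{"xyz":[14,32,0],"roll":0,"grip":100},{"xyz":[14,32,0],"roll":0,"grip":100}])

```text
time_s: 9.27
position: [0.5084, -0.059, 0.2715]
tcp_rot: [[-0.946, 0.325, 0.001], [0.325, 0.946, -0.0], [-0.001, 0.0, -1.0]]
force: [1.4, 0.5, 0.1]
opening: 1.0
grasp_force: 0.0
```

move_arm(increments=[{"xyz":[14,32,0],"roll":0,"grip":100},{"xyz":[14,32,0],"roll":0,"grip":100},{"xyz":[14,32,0],"roll":0,"grip":100},{"xyz":[14,32,0],"roll":0,"grip":100},{"xyz":[10,26,0],"roll":0,"grip":100}])

```text
time_s: 9.68
position: [0.4955, 0.1089, 0.2715]
tcp_rot: [[-0.946, 0.324, 0.001], [0.324, 0.946, 0.001], [-0.0, 0.001, -1.0]]
force: [0.0, -0.5, -0.8]
opening: 1.001
grasp_force: 0.0
```

move_arm(increments=[{"xyz":[0,0,0],"roll":0,"grip":100},{"xyz":[0,0,0],"roll":0,"grip":100},{"xyz":[0,0,0],"roll":0,"grip":100}])

```text
time_s: 9.93
position: [0.4966, 0.1061, 0.2711]
tcp_rot: [[-0.946, 0.324, 0.001], [0.324, 0.946, -0.001], [-0.001, -0.0, -1.0]]
force: [0.4, 0.5, 0.1]
opening: 0.997
grasp_force: 0.0
```

```bash
python3 - <<'E'
from h import *
st,p,d=cap('wrist','w3.png'); print(st['position'],st['opening']); W=wcloud(st,d)
print('slim ring',cfit(W,d,[.604,.0875],.031,.07,.082,.006),cfit(W,d,[.604,.0875],.030,.07,.082,.006))
print('wide neck',cfit(W,d,[.496,.107],.0255,.175,.2),'body',cfit(W,d,[.496,.107],.03,.085,.16),'ring',cfit(W,d,[.496,.107],.040,.07,.079,.006))
st,p,d=cap('scene','s1.png'); W=cloud('scene',d)
print('slim on mat',cfit(W,d,[.532,-.339],.021,.03,.12), cfit(W,d,[.532,-.339],.021,.09,.12))
q=W[(d>0)&(np.hypot(W[...,0]-.532,W[...,1]+.339)<.03)]; print(q[:,2].max())
E
```

```text
[0.49659452 0.10612386 0.27105738] 0.9973723347804545
slim ring (array([0.604 , 0.0853]), 373, np.float64(0.0015)) (array([0.604 , 0.0854]), 373, np.float64(0.0007))
wide neck (array([0.495 , 0.1061]), 1160, np.float64(0.0014)) body (array([0.4937, 0.1064]), 1665, np.float64(0.0013)) ring (array([0.499 , 0.1066]), 383, np.float64(0.0018))
slim on mat (array([ 0.5347, -0.3388]), 1005, np.float64(0.0005)) (array([ 0.5347, -0.3388]), 360, np.float64(0.0005))
0.1510019509031311
```

move_arm(increments=[{"xyz":[1,0,20],"roll":0,"grip":100},{"xyz":[0,0,26],"roll":0,"grip":100},{"xyz":[0,0,26],"roll":0,"grip":100},{"xyz":[0,0,26],"roll":0,"grip":100},{"xyz":[0,0,20],"roll":0,"grip":100}])

```text
time_s: 10.45
position: [0.4952, 0.1053, 0.151]
tcp_rot: [[-0.945, 0.327, -0.001], [0.327, 0.945, -0.0], [0.001, -0.001, -1.0]]
force: [0.6, 0.6, 0.3]
opening: 0.995
grasp_force: 0.0
```

move_arm(increments=[{"xyz":[0,0,12],"roll":0,"grip":100},{"xyz":[0,0,5],"roll":0,"grip":100},{"xyz":[0,0,0],"roll":0,"grip":0},{"xyz":[0,0,0],"roll":0,"grip":0},{"xyz":[0,0,0],"roll":0,"grip":0}])

```text
time_s: 10.87
position: [0.4965, 0.1064, 0.1365]
tcp_rot: [[-0.946, 0.326, 0.002], [0.326, 0.946, -0.0], [-0.002, 0.001, -1.0]]
force: [-0.0, 0.2, -0.6]
opening: 0.855
grasp_force: 0.0
```

move_arm(increments=[{"xyz":[0,0,0],"roll":0,"grip":0},{"xyz":[0,0,0],"roll":0,"grip":0},{"xyz":[0,0,0],"roll":0,"grip":0},{"xyz":[0,0,0],"roll":0,"grip":0},{"xyz":[0,0,0],"roll":0,"grip":0}])

```text
time_s: 11.28
position: [0.4962, 0.1068, 0.1364]
tcp_rot: [[-0.946, 0.324, 0.002], [0.324, 0.946, -0.0], [-0.002, 0.0, -1.0]]
force: [-0.3, -1.4, 5.6]
opening: 0.673
grasp_force: 30.0
```

move_arm(increments=[{"xyz":[0,0,-12],"roll":0,"grip":0},{"xyz":[0,0,-20],"roll":0,"grip":0},{"xyz":[0,0,-28],"roll":0,"grip":0},{"xyz":[0,0,-24],"roll":0,"grip":0},{"xyz":[0,0,-16],"roll":0,"grip":0}])

```text
time_s: 11.7
position: [0.496, 0.107, 0.2374]
tcp_rot: [[-0.946, 0.325, 0.002], [0.325, 0.946, 0.0], [-0.002, 0.001, -1.0]]
force: [0.7, -0.3, -0.5]
opening: 0.682
grasp_force: 30.0
```

move_arm(increments=[{"xyz":[-3,-16,0],"roll":0,"grip":0},{"xyz":[-5,-30,0],"roll":0,"grip":0},{"xyz":[-6,-35,0],"roll":0,"grip":0},{"xyz":[-6,-35,0],"roll":0,"grip":0},{"xyz":[-6,-35,0],"roll":0,"grip":0}])

```text
time_s: 12.12
position: [0.4702, -0.0453, 0.2354]
tcp_rot: [[-0.946, 0.324, -0.001], [0.324, 0.946, 0.0], [0.001, 0.0, -1.0]]
force: [0.0, -0.9, -0.7]
opening: 0.676
grasp_force: 30.0
```

move_arm(increments=[{"xyz":[-6,-35,0],"roll":0,"grip":0},{"xyz":[-6,-35,0],"roll":0,"grip":0},{"xyz":[-6,-35,0],"roll":0,"grip":0},{"xyz":[-6,-35,0],"roll":0,"grip":0},{"xyz":[-6,-35,0],"roll":0,"grip":0}])

```text
time_s: 12.53
position: [0.4417, -0.2209, 0.2352]
tcp_rot: [[-0.946, 0.325, -0.001], [0.325, 0.946, 0.001], [0.001, 0.001, -1.0]]
force: [-0.6, -0.0, -0.4]
opening: 0.677
grasp_force: 30.0
```

move_arm(increments=[{"xyz":[-6,-35,0],"roll":0,"grip":0},{"xyz":[-6,-35,0],"roll":0,"grip":0},{"xyz":[-6,-35,0],"roll":0,"grip":0},{"xyz":[-3,-22,0],"roll":0,"grip":0},{"xyz":[0,0,0],"roll":0,"grip":0}])

```text
time_s: 12.95
position: [0.4206, -0.3518, 0.2352]
tcp_rot: [[-0.944, 0.329, 0.001], [0.329, 0.944, -0.003], [-0.002, -0.003, -1.0]]
force: [0.1, 0.5, -0.1]
opening: 0.676
grasp_force: 30.0
```

move_arm(increments=[{"xyz":[0,0,15],"roll":0,"grip":0},{"xyz":[0,0,30],"roll":0,"grip":0},{"xyz":[0,0,36],"roll":0,"grip":0},{"xyz":[0,0,30],"roll":0,"grip":0},{"xyz":[0,0,20],"roll":0,"grip":0}])

```text
time_s: 13.37
position: [0.42, -0.344, 0.1017]
tcp_rot: [[-0.946, 0.325, -0.003], [0.324, 0.946, 0.004], [0.004, 0.003, -1.0]]
force: [0.4, -0.8, -0.7]
opening: 0.683
grasp_force: 30.0
```

move_arm(increments=[{"xyz":[0,0,12],"roll":0,"grip":0},{"xyz":[0,0,7],"roll":0,"grip":0},{"xyz":[0,0,2],"roll":0,"grip":0},{"xyz":[0,0,0],"roll":0,"grip":0},{"xyz":[0,0,0],"roll":0,"grip":0}])

```text
time_s: 13.78
position: [0.4217, -0.3468, 0.0843]
tcp_rot: [[-0.946, 0.324, 0.001], [0.324, 0.946, -0.001], [-0.001, -0.001, -1.0]]
force: [-0.3, -0.0, -0.2]
opening: 0.676
grasp_force: 30.0
```

Contact is expected at about z = 0.0805.

move_arm(increments=[{"xyz":[0,0,1],"roll":0,"grip":0},{"xyz":[0,0,1],"roll":0,"grip":0},{"xyz":[0,0,1],"roll":0,"grip":0},{"xyz":[0,0,0],"roll":0,"grip":0},{"xyz":[0,0,0],"roll":0,"grip":0}])

```text
time_s: 14.2
position: [0.4212, -0.3467, 0.0808]
tcp_rot: [[-0.946, 0.325, 0.0], [0.325, 0.946, -0.0], [-0.0, -0.0, -1.0]]
force: [-0.7, -0.4, 0.3]
opening: 0.681
grasp_force: 30.0
```

move_arm(increments=[{"xyz":[0,0,1],"roll":0,"grip":0},{"xyz":[0,0,0],"roll":0,"grip":0},{"xyz":[0,0,0],"roll":0,"grip":0}])

```text
time_s: 14.45
position: [0.4214, -0.3468, 0.0804]
tcp_rot: [[-0.946, 0.325, 0.001], [0.325, 0.946, -0.001], [-0.001, -0.0, -1.0]]
force: [-1.0, 0.7, 6.0]
opening: 0.677
grasp_force: 30.0
```

move_arm(increments=[{"xyz":[0,0,0],"roll":0,"grip":100},{"xyz":[0,0,0],"roll":0,"grip":100},{"xyz":[0,0,0],"roll":0,"grip":100},{"xyz":[0,0,0],"roll":0,"grip":100},{"xyz":[0,0,0],"roll":0,"grip":100}])

```text
time_s: 14.87
position: [0.4212, -0.3466, 0.0794]
tcp_rot: [[-0.946, 0.325, -0.0], [0.325, 0.946, 0.0], [0.0, 0.0, -1.0]]
force: [0.3, -0.6, 0.9]
opening: 0.952
grasp_force: 0.0
```

move_arm(increments=[{"xyz":[0,0,0],"roll":0,"grip":100},{"xyz":[0,0,-10],"roll":0,"grip":100},{"xyz":[0,0,-25],"roll":0,"grip":100},{"xyz":[0,0,-35],"roll":0,"grip":100},{"xyz":[0,0,-40],"roll":0,"grip":100}])

```text
time_s: 15.28
position: [0.4202, -0.3455, 0.1898]
tcp_rot: [[-0.946, 0.325, -0.003], [0.325, 0.946, 0.003], [0.004, 0.002, -1.0]]
force: [0.9, -0.9, -0.0]
opening: 1.001
grasp_force: 0.0
```

move_arm(increments=[{"xyz":[0,0,-40],"roll":0,"grip":100},{"xyz":[0,0,-20],"roll":-0.12,"grip":100},{"xyz":[0,0,0],"roll":-0.12,"grip":100},{"xyz":[0,0,0],"roll":-0.12,"grip":100},{"xyz":[0,0,0],"roll":-0.12,"grip":100}])

```text
time_s: 15.7
position: [0.4213, -0.3466, 0.2512]
tcp_rot: [[-0.988, -0.155, 0.001], [-0.155, 0.988, -0.002], [-0.001, -0.002, -1.0]]
force: [0.6, -0.1, 0.3]
opening: 1.0
grasp_force: 0.0
```

move_arm(increments=[{"xyz":[0,0,0],"roll":-0.12,"grip":100},{"xyz":[0,0,0],"roll":-0.12,"grip":100},{"xyz":[0,0,0],"roll":-0.12,"grip":100},{"xyz":[0,0,0],"roll":-0.12,"grip":100},{"xyz":[0,0,0],"roll":-0.12,"grip":100}])

```text
time_s: 16.12
position: [0.4692, -0.2926, 0.2423]
tcp_rot: [[-0.8, -0.596, -0.07], [-0.59, 0.802, -0.087], [0.108, -0.028, -0.994]]
force: [-0.0, 0.3, 0.3]
opening: 1.002
grasp_force: 0.0
```

move_arm(increments=[{"xyz":[0,0,0],"roll":-0.12,"grip":100},{"xyz":[0,0,0],"roll":-0.12,"grip":100},{"xyz":[0,0,0],"roll":-0.12,"grip":100},{"xyz":[0,0,0],"roll":-0.12,"grip":100},{"xyz":[0,0,0],"roll":-0.12,"grip":100}])

```text
time_s: 16.53
position: [0.5054, -0.1879, 0.2]
tcp_rot: [[-0.47, -0.873, -0.131], [-0.833, 0.488, -0.26], [0.291, -0.013, -0.957]]
force: [-0.6, 0.2, 0.6]
opening: 1.002
grasp_force: 0.0
```

```bash
python3 - <<'E'
from h import *
s=bot.read_state(); print(s['position'],s['tcp_rot'],s['joint_positions'])
st,p,d=cap('scene','s2.png'); W=cloud('scene',d)
print('slim on mat',cfit(W,d,[.535,-.339],.021,.03,.12)); print('wide',cfit(W,d,[.422,-.347],.03,.03,.1),cfit(W,d,[.422,-.347],.03,.03,.05),cfit(W,d,[.422,-.347],.03,.08,.1))
print('nip',cfit(W,d,[.506,.17],.019,.064,.081),'rings',cfit(W,d,[.604,.087],.031,.068,.074,.006),cfit(W,d,[.498,.107],.04,.068,.074,.006))
E
```

```text
[ 0.50541823 -0.18786503  0.20004746] [[-0.46990466 -0.87287997 -0.13141602]
 [-0.83327493  0.48776728 -0.26026137]
 [ 0.29127737 -0.01279236 -0.95655311]] [ -22.7457968    27.56290978   94.20444102  -19.43874046   60.91467189
 -163.5223382 ]
slim on mat (array([ 0.5347, -0.3388]), 1008, np.float64(0.0005))
wide (array([ 0.4226, -0.346 ]), 1083, np.float64(0.0006)) (array([ 0.4225, -0.346 ]), 290, np.float64(0.0006)) (array([ 0.4227, -0.3461]), 340, np.float64(0.0006))
nip (array([0.5051, 0.1652]), 149, np.float64(0.0038)) rings (array([0.6071, 0.0855]), 129, np.float64(0.0014)) (array([0.4999, 0.1074]), 137, np.float64(0.0016))
```

View pics/s2.png

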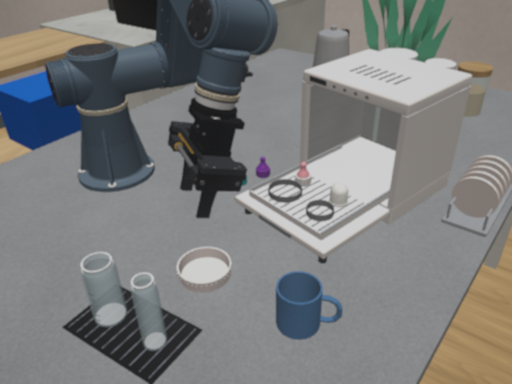

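The bottles stand on the mat at (104,290) and (150,312). The wrist ran into its joint range while turning and the tool tilted, but it touched nothing. I'm turning it back.

move_arm(increments=[{"xyz":[0,0,-20],"roll":0.12,"grip":100},{"xyz":[0,0,-10],"roll":0.12,"grip":100},{"xyz":[0,0,0],"roll":0,"grip":100}])

```text
time_s: 16.83
position: [0.5098, -0.1807, 0.2305]
tcp_rot: [[-0.668, -0.732, -0.129], [-0.69, 0.676, -0.259], [0.277, -0.084, -0.957]]
force: [0.3, 0.5, 0.2]
opening: 0.998
grasp_force: 0.0
```

```bash
python3 - <<'E'
from h import *
s=bot.read_state(); print(s['position'],s['tcp_rot'],s['joint_positions'])
E
```

```text
[ 0.50980549 -0.18070554  0.23045376] [[-0.66848602 -0.73240493 -0.12926505]
 [-0.6901053   0.67564868 -0.25933288]
 [ 0.27727444 -0.08415391 -0.95709822]] [ -21.92998409   25.46917745   92.06397015  -18.57834518   65.04011412
 -150.27626799]
```

move_arm(increments=[{"xyz":[6,-2,-20],"roll":0,"grip":100},{"xyz":[6,-2,-20],"roll":0,"grip":100},{"xyz":[5,-1,-17],"roll":0,"grip":100},{"xyz":[0,0,0],"roll":0.12,"grip":100},{"xyz":[0,0,0],"roll":0.12,"grip":100}])

```text
time_s: 17.25
position: [0.5084, -0.1821, 0.2891]
tcp_rot: [[-0.824, -0.551, -0.131], [-0.508, 0.822, -0.258], [0.25, -0.146, -0.957]]
force: [0.1, 0.4, -1.1]
opening: 0.999
grasp_force: 0.0
```

move_arm(increments=[{"xyz":[0,0,0],"roll":0.12,"grip":100},{"xyz":[0,0,0],"roll":0.12,"grip":100},{"xyz":[0,0,0],"roll":0.12,"grip":100},{"xyz":[0,0,0],"roll":0.12,"grip":100},{"xyz":[0,0,0],"roll":0.12,"grip":100}])

```text
time_s: 17.67
position: [0.5075, -0.1818, 0.2875]
tcp_rot: [[-0.991, 0.01, -0.135], [0.045, 0.965, -0.257], [0.127, -0.261, -0.957]]
force: [-0.0, -1.1, -0.1]
opening: 1.0
grasp_force: 0.0
```

```bash
python3 - <<'E'
from h import *
s=bot.read_state(); print(s['position'],s['tcp_rot'],s['joint_positions'])
E
```

```text
[ 0.5075406  -0.18180647  0.28747043] [[-0.99084021  0.01044916 -0.13463469]
 [ 0.04509829  0.9653648  -0.25697654]
 [ 0.1272864  -0.26069448 -0.9569935 ]] [ -22.13120075   21.72974141   88.17163218  -17.61742099   72.57097053
 -104.82494306]
```

move_arm(increments=[{"xyz":[0,0,0],"roll":0.12,"grip":100},{"xyz":[0,0,0],"roll":0.12,"grip":100},{"xyz":[0,0,0],"roll":0.12,"grip":100},{"xyz":[0,0,0],"roll":0.12,"grip":100},{"xyz":[0,0,0],"roll":0.12,"grip":100}])

```text
time_s: 18.08
position: [0.5075, -0.1818, 0.2875]
tcp_rot: [[-0.812, 0.568, -0.135], [0.582, 0.771, -0.257], [-0.042, -0.287, -0.957]]
force: [-0.6, 0.9, 0.4]
opening: 1.002
grasp_force: 0.0
```

move_arm(increments=[{"xyz":[0,0,0],"roll":0.12,"grip":100},{"xyz":[0,0,0],"roll":0.12,"grip":100},{"xyz":[0,0,0],"roll":0.12,"grip":100},{"xyz":[0,0,0],"roll":0.12,"grip":100},{"xyz":[0,0,0],"roll":0.12,"grip":100}])

```text
time_s: 18.5
position: [0.5075, -0.1818, 0.2875]
tcp_rot: [[-0.349, 0.927, -0.135], [0.916, 0.308, -0.257], [-0.197, -0.213, -0.957]]
force: [-0.6, 0.0, 1.2]
opening: 1.0
grasp_force: 0.0
```

move_arm(increments=[{"xyz":[0,0,0],"roll":0.12,"grip":100},{"xyz":[0,0,0],"roll":0.12,"grip":100},{"xyz":[0,0,0],"roll":0.12,"grip":100},{"xyz":[0,0,0],"roll":0.12,"grip":100},{"xyz":[0,0,0],"roll":0.12,"grip":100}])

```text
time_s: 18.92
position: [0.5075, -0.1818, 0.2875]
tcp_rot: [[0.235, 0.963, -0.135], [0.93, -0.263, -0.257], [-0.283, -0.065, -0.957]]
force: [0.9, -0.2, -0.8]
opening: 1.002
grasp_force: 0.0
```

move_arm(increments=[{"xyz":[0,0,0],"roll":0.12,"grip":100},{"xyz":[0,0,0],"roll":0.12,"grip":100},{"xyz":[0,0,0],"roll":0.12,"grip":100},{"xyz":[0,0,0],"roll":0.12,"grip":100},{"xyz":[0,0,0],"roll":0.12,"grip":100}])

```text
time_s: 19.33
position: [0.5075, -0.1818, 0.2875]
tcp_rot: [[0.738, 0.662, -0.135], [0.619, -0.742, -0.257], [-0.27, 0.106, -0.957]]
force: [-0.1, 0.3, -0.5]
opening: 1.002
grasp_force: 0.0
```

move_arm(increments=[{"xyz":[0,0,0],"roll":0.12,"grip":100},{"xyz":[0,0,0],"roll":0.12,"grip":100},{"xyz":[0,0,0],"roll":0.12,"grip":100},{"xyz":[0,0,0],"roll":0.12,"grip":100},{"xyz":[0,0,0],"roll":0.12,"grip":100}])

```text
time_s: 19.75
position: [0.5075, -0.1818, 0.2874]
tcp_rot: [[0.982, 0.129, -0.135], [0.092, -0.962, -0.257], [-0.163, 0.24, -0.957]]
force: [0.5, -0.2, 0.0]
opening: 0.997
grasp_force: 0.0
```

move_arm(increments=[{"xyz":[0,0,0],"roll":0.12,"grip":100},{"xyz":[0,0,0],"roll":0.12,"grip":100},{"xyz":[0,0,0],"roll":0.12,"grip":100},{"xyz":[0,0,0],"roll":0.12,"grip":100},{"xyz":[0,0,0],"roll":0.12,"grip":100}])

```text
time_s: 20.17
position: [0.5075, -0.1818, 0.2874]
tcp_rot: [[0.884, -0.448, -0.135], [-0.468, -0.846, -0.257], [0.001, 0.29, -0.957]]
force: [-1.1, -0.4, 0.3]
opening: 0.996
grasp_force: 0.0
```

move_arm(increments=[{"xyz":[0,0,0],"roll":0.12,"grip":100},{"xyz":[0,0,0],"roll":0.12,"grip":100},{"xyz":[0,0,0],"roll":0.12,"grip":100},{"xyz":[0,0,0],"roll":0.12,"grip":100},{"xyz":[0,0,0],"roll":0.12,"grip":100}])

```text
time_s: 20.58
position: [0.5075, -0.1818, 0.2875]
tcp_rot: [[0.477, -0.869, -0.135], [-0.864, -0.434, -0.257], [0.165, 0.239, -0.957]]
force: [-0.3, 0.9, -0.1]
opening: 0.997
grasp_force: 0.0
```

```bash
python3 - <<'E'
from h import *
s=bot.read_state(); print(s['position'],s['tcp_rot'],s['joint_positions'])
E
```

```text
[ 0.50750771 -0.18181548  0.28746045] [[ 0.47667762 -0.86869002 -0.13474455]
 [-0.8635025  -0.43397254 -0.25696551]
 [ 0.16474793  0.23884197 -0.956981  ]] [-22.1323755   21.73080434  88.17226611 -17.61899396  72.57525586
 135.81566525]
```

move_arm(increments=[{"xyz":[0,0,0],"roll":0.12,"grip":100},{"xyz":[0,0,0],"roll":0.12,"grip":100},{"xyz":[0,0,0],"roll":0.12,"grip":100},{"xyz":[0,0,0],"roll":0.12,"grip":100},{"xyz":[0,0,0],"roll":0.12,"grip":100}])

```text
time_s: 21.0
position: [0.5006, -0.2002, 0.2945]
tcp_rot: [[-0.053, -0.991, -0.126], [-0.972, 0.08, -0.223], [0.231, 0.111, -0.967]]
force: [-0.1, -0.3, -0.4]
opening: 1.002
grasp_force: 0.0
```

move_arm(increments=[{"xyz":[0,0,0],"roll":0.12,"grip":100},{"xyz":[0,0,0],"roll":0.12,"grip":100}])

```text
time_s: 21.17
position: [0.4796, -0.2511, 0.3128]
tcp_rot: [[-0.221, -0.971, -0.092], [-0.958, 0.234, -0.168], [0.185, 0.051, -0.981]]
force: [-0.5, -1.0, 0.2]
opening: 0.997
grasp_force: 0.0
```

```bash
python3 - <<'E'
from h import *
s=bot.read_state(); print(s['position'],s['tcp_rot'],s['joint_positions'])
E
```

```text
[ 0.47961092 -0.25113843  0.31280898] [[-0.22133868 -0.97087358 -0.09172614]
 [-0.95751248  0.2341929  -0.16829598]
 [ 0.18487573  0.05057851 -0.98145951]] [-33.21800847  18.79083871  87.30973365 -11.50406375  73.31942807
 163.32937181]
```

move_arm(increments=[{"xyz":[0,0,0],"roll":0.12,"grip":100},{"xyz":[0,0,0],"roll":0.12,"grip":100},{"xyz":[0,0,0],"roll":0,"grip":100}])

```text
time_s: 21.42
position: [0.4462, -0.298, 0.3241]
tcp_rot: [[-0.385, -0.921, -0.053], [-0.914, 0.389, -0.119], [0.13, 0.003, -0.991]]
force: [0.3, -0.2, 0.1]
opening: 0.998
grasp_force: 0.0
```

```bash
python3 - <<'E'
from h import *
s=bot.read_state(); print(s['position'],s['tcp_rot'],s['joint_positions'])
E
```

```text
[ 0.44624715 -0.29803341  0.32409994] [[-0.38507533 -0.92133675 -0.05343768]
 [-0.91364038  0.38875354 -0.11887787]
 [ 0.13030063  0.00304589 -0.99146985]] [-41.5560896   16.80975811  87.94861028  -7.46946579  73.13258317
 163.34799037]
```

move_arm(increments=[{"xyz":[0,0,0],"roll":0.12,"grip":100},{"xyz":[0,0,0],"roll":0.12,"grip":100},{"xyz":[0,0,0],"roll":0.12,"grip":100},{"xyz":[0,0,0],"roll":0,"grip":100}])

```text
time_s: 21.75
position: [0.3871, -0.3484, 0.3281]
tcp_rot: [[-0.601, -0.799, 0.02], [-0.799, 0.599, -0.053], [0.03, -0.047, -0.998]]
force: [0.3, -0.2, 0.3]
opening: 1.001
grasp_force: 0.0
```

```bash
python3 - <<'E'
from h import *
s=bot.read_state(); print(s['position'],s['tcp_rot'],s['joint_positions'])
E
```

```text
[ 0.38710064 -0.34844396  0.32811643] [[-0.60067729 -0.79924314  0.01992957]
 [-0.79892778  0.59913115 -0.0525002 ]
 [ 0.03002    -0.04745797 -0.99842203]] [-53.78365092  14.19666625  90.73015116  -0.90023065  71.97187471
 163.3687558 ]
```

move_arm(increments=[{"xyz":[0,0,0],"roll":-0.12,"grip":100},{"xyz":[0,0,0],"roll":-0.12,"grip":100},{"xyz":[0,0,0],"roll":-0.12,"grip":100},{"xyz":[0,0,0],"roll":-0.12,"grip":100},{"xyz":[0,0,0],"roll":-0.12,"grip":100}])

```text
time_s: 22.17
position: [0.3909, -0.3448, 0.3279]
tcp_rot: [[-0.03, -0.999, 0.021], [-0.998, 0.029, -0.051], [0.05, -0.023, -0.998]]
force: [0.3, 0.4, -0.9]
opening: 1.0
grasp_force: 0.0
```

move_arm(increments=[{"xyz":[0,0,0],"roll":-0.12,"grip":100},{"xyz":[0,0,0],"roll":-0.12,"grip":100},{"xyz":[0,0,0],"roll":-0.12,"grip":100},{"xyz":[0,0,0],"roll":-0.12,"grip":100},{"xyz":[0,0,0],"roll":-0.12,"grip":100}])

```text
time_s: 22.58
position: [0.391, -0.3447, 0.3278]
tcp_rot: [[0.54, -0.841, 0.021], [-0.84, -0.54, -0.051], [0.054, 0.009, -0.998]]
force: [1.0, -0.7, 0.5]
opening: 0.999
grasp_force: 0.0
```

move_arm(increments=[{"xyz":[0,0,0],"roll":-0.12,"grip":100},{"xyz":[0,0,0],"roll":-0.12,"grip":100},{"xyz":[0,0,0],"roll":-0.12,"grip":100},{"xyz":[0,0,0],"roll":-0.12,"grip":100},{"xyz":[0,0,0],"roll":-0.12,"grip":100}])

```text
time_s: 23.0
position: [0.3911, -0.3447, 0.3278]
tcp_rot: [[0.921, -0.39, 0.021], [-0.388, -0.92, -0.051], [0.039, 0.038, -0.998]]
force: [-0.3, 0.0, 0.4]
opening: 0.999
grasp_force: 0.0
```

move_arm(increments=[{"xyz":[0,0,0],"roll":-0.12,"grip":100},{"xyz":[0,0,0],"roll":-0.12,"grip":100},{"xyz":[0,0,0],"roll":-0.12,"grip":100},{"xyz":[0,0,0],"roll":-0.12,"grip":100},{"xyz":[0,0,0],"roll":-0.12,"grip":100}])

```text
time_s: 23.42
position: [0.391, -0.3447, 0.3278]
tcp_rot: [[0.98, 0.198, 0.021], [0.199, -0.979, -0.051], [0.011, 0.054, -0.998]]
force: [-0.3, 0.3, -0.1]
opening: 1.0
grasp_force: 0.0
```

move_arm(increments=[{"xyz":[0,0,0],"roll":-0.12,"grip":100},{"xyz":[0,0,0],"roll":-0.12,"grip":100},{"xyz":[0,0,0],"roll":-0.12,"grip":100},{"xyz":[0,0,0],"roll":-0.12,"grip":100},{"xyz":[0,0,0],"roll":-0.12,"grip":100}])

```text
time_s: 23.83
position: [0.391, -0.3447, 0.3278]
tcp_rot: [[0.697, 0.717, 0.021], [0.717, -0.695, -0.051], [-0.021, 0.051, -0.998]]
force: [0.2, -0.0, 0.2]
opening: 1.002
grasp_force: 0.0
```

move_arm(increments=[{"xyz":[0,0,0],"roll":-0.12,"grip":100},{"xyz":[0,0,0],"roll":-0.12,"grip":100},{"xyz":[0,0,0],"roll":-0.12,"grip":100},{"xyz":[0,0,0],"roll":-0.12,"grip":100},{"xyz":[0,0,0],"roll":-0.12,"grip":100}])

```text
time_s: 24.25
position: [0.391, -0.3447, 0.3278]
tcp_rot: [[0.17, 0.985, 0.021], [0.984, -0.169, -0.051], [-0.046, 0.03, -0.998]]
force: [0.2, 0.9, -0.2]
opening: 0.998
grasp_force: 0.0
```

move_arm(increments=[{"xyz":[0,0,0],"roll":-0.12,"grip":100},{"xyz":[0,0,0],"roll":-0.12,"grip":100},{"xyz":[0,0,0],"roll":-0.12,"grip":100},{"xyz":[0,0,0],"roll":-0.12,"grip":100},{"xyz":[0,0,0],"roll":-0.12,"grip":100}])

```text
time_s: 24.67
position: [0.391, -0.3447, 0.3278]
tcp_rot: [[-0.416, 0.909, 0.021], [0.908, 0.416, -0.051], [-0.055, -0.002, -0.998]]
force: [1.2, 0.1, 0.3]
opening: 1.001
grasp_force: 0.0
```

```bash
cat >> h.py <<'E'
def plan(target,st=None):
    s=st or bot.read_state(); R=np.array(s['tcp_rot']); p=np.array(s['position'])
    d=R.T@(np.array(target)-p)*1000
    print('pos',p.round(4),'q',np.round(s['joint_positions'],1),'yaw',np.degrees(np.arctan2(R[1,1],R[0,1])).round(1),'z',R[:,2].round(4),'-> tool shift mm',d.round(1),'norm',np.linalg.norm(d).round(0))
E
python3 - <<'E'
from h import *
plan([.505,.14,.31])
E
```

```text
pos [ 0.391  -0.3447  0.3278] q [-53.2  14.3  90.7  -0.8  72.  -77.6] yaw 24.6 z [ 0.0213 -0.0507 -0.9985] -> tool shift mm [393.6 305.4  -4.3] norm 498.0
```

move_arm(increments=[{"xyz":[30,23,0],"roll":0,"grip":100},{"xyz":[30,23,0],"roll":0,"grip":100},{"xyz":[30,24,0],"roll":0,"grip":100},{"xyz":[31,24,0],"roll":0,"grip":100},{"xyz":[31,24,0],"roll":0,"grip":100}])

```text
time_s: 25.08
position: [0.4367, -0.1566, 0.3193]
tcp_rot: [[-0.409, 0.912, 0.022], [0.911, 0.41, -0.051], [-0.056, -0.001, -0.998]]
force: [0.8, -0.3, 0.7]
opening: 1.003
grasp_force: 0.0
```

move_arm(increments=[{"xyz":[31,24,0],"roll":0,"grip":100},{"xyz":[31,24,0],"roll":0,"grip":100},{"xyz":[31,24,0],"roll":0,"grip":100},{"xyz":[31,24,0],"roll":0,"grip":100},{"xyz":[31,24,0],"roll":0,"grip":100}])

```text
time_s: 25.5
position: [0.483, 0.0339, 0.3106]
tcp_rot: [[-0.41, 0.912, 0.022], [0.91, 0.411, -0.052], [-0.056, -0.001, -0.998]]
force: [-0.0, -0.8, -0.6]
opening: 1.0
grasp_force: 0.0
```

move_arm(increments=[{"xyz":[31,24,0],"roll":0,"grip":100},{"xyz":[31,24,0],"roll":0,"grip":100},{"xyz":[25,19,-4],"roll":0,"grip":100},{"xyz":[0,0,0],"roll":0,"grip":100},{"xyz":[0,0,0],"roll":0,"grip":100}])

```text
time_s: 25.92
position: [0.5086, 0.1402, 0.3094]
tcp_rot: [[-0.413, 0.911, 0.021], [0.909, 0.413, -0.052], [-0.056, -0.002, -0.998]]
force: [0.1, 0.4, -0.3]
opening: 1.002
grasp_force: 0.0
```

```bash
python3 - <<'E'
from h import *
plan([.505,.17,.2])
st,p,d=cap('wrist','w4.png'); W=wcloud(st,d)
print('nip',cfit(W,d,[.505,.17],.019,.064,.083)); print('rings',cfit(W,d,[.604,.087],.030,.07,.082,.006),cfit(W,d,[.498,.107],.039,.07,.082,.006))
E
```

```text
pos [0.5086 0.1402 0.3094] q [  5.1  17.   89.8  -3.2  72.3 -18.4] yaw 24.4 z [ 0.0214 -0.052  -0.9984] -> tool shift mm [ 34.8   9.2 107.6] norm 113.0
nip (array([0.5054, 0.1675]), 318, np.float64(0.0023))
rings (array([0.6038, 0.0856]), 319, np.float64(0.0006)) (array([0.4975, 0.1076]), 417, np.float64(0.001))
```

move_arm(increments=[{"xyz":[0,0,0],"roll":-0.118,"grip":100},{"xyz":[0,0,0],"roll":-0.118,"grip":100},{"xyz":[0,0,0],"roll":-0.118,"grip":100},{"xyz":[0,0,0],"roll":-0.118,"grip":100},{"xyz":[0,0,0],"roll":-0.118,"grip":100}])

```text
time_s: 26.38
position: [0.5085, 0.1365, 0.3097]
tcp_rot: [[-0.849, 0.528, 0.021], [0.527, 0.848, -0.052], [-0.045, -0.033, -0.998]]
force: [0.2, -0.6, 0.6]
opening: 1.002
grasp_force: 0.0
```

move_arm(increments=[{"xyz":[0,0,0],"roll":-0.118,"grip":100},{"xyz":[0,0,0],"roll":-0.118,"grip":100},{"xyz":[0,0,0],"roll":-0.118,"grip":100},{"xyz":[0,0,0],"roll":-0.118,"grip":100},{"xyz":[0,0,0],"roll":-0.118,"grip":100}])

```text
time_s: 26.8
position: [0.5085, 0.1364, 0.3097]
tcp_rot: [[-0.999, -0.033, 0.021], [-0.034, 0.998, -0.052], [-0.019, -0.053, -0.998]]
force: [-0.1, -0.3, -0.3]
opening: 1.0
grasp_force: 0.0
```

move_arm(increments=[{"xyz":[0,0,0],"roll":-0.118,"grip":70},{"xyz":[0,0,0],"roll":-0.118,"grip":70},{"xyz":[0,0,0],"roll":-0.118,"grip":70},{"xyz":[0,0,0],"roll":-0.118,"grip":70},{"xyz":[0,0,0],"roll":-0.118,"grip":70}])

```text
time_s: 27.22
position: [0.5085, 0.1364, 0.3097]
tcp_rot: [[-0.812, -0.583, 0.021], [-0.584, 0.81, -0.052], [0.013, -0.055, -0.998]]
force: [-0.2, 0.4, -0.0]
opening: 0.737
grasp_force: 0.0
```

move_arm(increments=[{"xyz":[0,0,0],"roll":-0.118,"grip":70},{"xyz":[0,0,0],"roll":-0.118,"grip":70},{"xyz":[0,0,0],"roll":-0.118,"grip":70},{"xyz":[0,0,0],"roll":-0.118,"grip":70},{"xyz":[0,0,0],"roll":0,"grip":70}])

```text
time_s: 27.63
position: [0.5086, 0.1366, 0.3097]
tcp_rot: [[-0.461, -0.887, 0.021], [-0.886, 0.46, -0.052], [0.037, -0.043, -0.998]]
force: [-0.4, 0.1, -0.2]
opening: 0.697
grasp_force: 0.0
```

```bash
python3 - <<'E'
from h import *
plan([.505,.169,.16])
st,p,d=cap('wrist','w5.png'); W=wcloud(st,d); print(st['opening'])
print('nip',cfit(W,d,[.505,.17],.019,.064,.083),cfit(W,d,[.505,.17],.019,.064,.079)); print('hood',cfit(W,d,[.616,.148],.0215,.065,.085),'rings',cfit(W,d,[.604,.087],.030,.07,.082,.006),cfit(W,d,[.498,.107],.039,.07,.082,.006))
E
```

```text
pos [0.5086 0.1366 0.3097] q [   4.7   16.9   89.9   -3.2   72.3 -146.9] yaw 152.6 z [ 0.0212 -0.0522 -0.9984] -> tool shift mm [-32.5  24.5 147.7] norm 153.0
0.6974763579006478
nip (array([0.5063, 0.1681]), 346, np.float64(0.0019)) (array([0.5057, 0.1626]), 151, np.float64(0.0041))
hood (array([0.6169, 0.1476]), 175, np.float64(0.0005)) rings (array([0.604 , 0.0846]), 299, np.float64(0.0007)) (array([0.4974, 0.1067]), 401, np.float64(0.001))
```

View pics/w5.png

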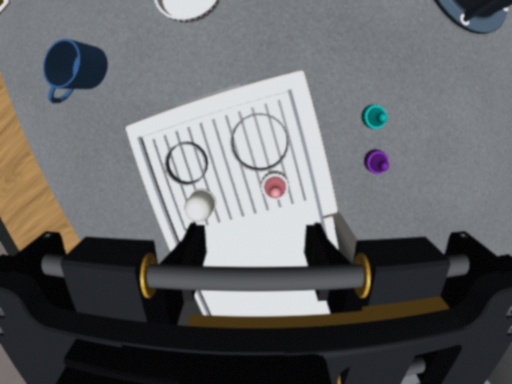

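The empty rings are at (187,163) and (260,140), the pink nipple in its white collar at (274,185), and the hood at (199,206). The turquoise and purple look-alikes are off the rack at (375,117) and (377,161), so the pink one is confirmed.

move_arm(increments=[{"xyz":[-8,6,30],"roll":0,"grip":70},{"xyz":[-8,6,35],"roll":0,"grip":70},{"xyz":[-8,6,35],"roll":0,"grip":70},{"xyz":[-8,5,30],"roll":-0.1,"grip":70},{"xyz":[0,0,10],"roll":0,"grip":70}])

```text
time_s: 28.1
position: [0.5032, 0.1697, 0.1638]
tcp_rot: [[-0.371, -0.928, 0.013], [-0.927, 0.37, -0.053], [0.044, -0.032, -0.999]]
force: [-0.6, -0.1, 0.3]
opening: 0.7
grasp_force: 0.0
```

move_arm(increments=[{"xyz":[0,0,0],"roll":0,"grip":70},{"xyz":[0,0,0],"roll":0,"grip":70}])

```text
time_s: 28.27
position: [0.5071, 0.1693, 0.1684]
tcp_rot: [[-0.374, -0.927, 0.022], [-0.926, 0.373, -0.052], [0.04, -0.04, -0.998]]
force: [-0.7, -0.1, 0.2]
opening: 0.696
grasp_force: 0.0
```

```bash
python3 - <<'E'
from h import *
plan([.506,.169,.067])
st,p,d=cap('wrist','w6.png'); W=wcloud(st,d); print(st['opening'])
pf=p.astype(int); m=(d>0)&(pf[...,0]>pf[...,1]*1.35)&(W[...,2]>.07)&(np.hypot(W[...,0]-.506,W[...,1]-.169)<.04)
print('pink',np.median(W[m],0),m.sum(), W[m][:,2].max(), W[m&(W[...,2]>.105)][:,:2].mean(0))
print('nip',cfit(W,d,[.505,.17],.019,.064,.083))
fl=W[(d>0)&(np.hypot(W[...,0]-.55,W[...,1]-.125)<.02)]; print('floor z',np.median(fl[:,2]))
E
```

```text
pos [0.5071 0.1693 0.1684] q [   8.3   27.5   98.4   -3.9   53.3 -147.4] yaw 158.1 z [ 0.0223 -0.052  -0.9984] -> tool shift mm [ -3.3   5.  101.2] norm 101.0
0.696408404093358
pink [0.50163848 0.15736294 0.26590324] 2262 0.295732577206366 [0.50124355 0.15532732]
nip (array([0.5064, 0.1685]), 786, np.float64(0.0021))
floor z 0.26605449327881
```

View pics/w6.png

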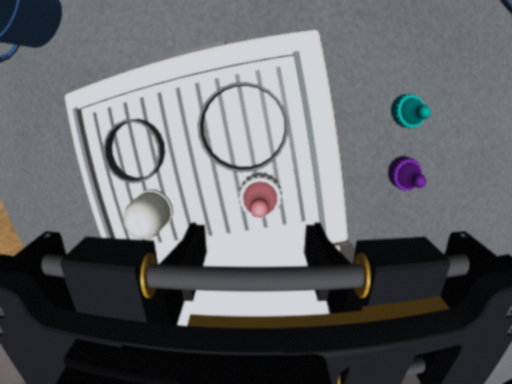

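The nipple is centred between the fingers at (261,198). I'm descending on it.

move_arm(increments=[{"xyz":[-1,2,20],"roll":0,"grip":70},{"xyz":[-1,2,25],"roll":0,"grip":70},{"xyz":[-1,1,24],"roll":0,"grip":70},{"xyz":[0,0,16],"roll":0,"grip":70},{"xyz":[0,0,8],"roll":0,"grip":70}])

```text
time_s: 28.73
position: [0.5061, 0.1693, 0.075]
tcp_rot: [[-0.373, -0.927, 0.023], [-0.927, 0.372, -0.052], [0.039, -0.041, -0.998]]
force: [-0.8, 0.4, -0.9]
opening: 0.698
grasp_force: 0.0
```

move_arm(increments=[{"xyz":[0,0,4],"roll":0,"grip":70},{"xyz":[0,0,2],"roll":0,"grip":70},{"xyz":[0,0,0],"roll":0,"grip":70},{"xyz":[0,0,0],"roll":0,"grip":70}])

```text
time_s: 29.07
position: [0.5063, 0.1696, 0.07]
tcp_rot: [[-0.372, -0.928, 0.025], [-0.928, 0.37, -0.051], [0.038, -0.042, -0.998]]
force: [0.8, 0.1, -0.3]
opening: 0.703
grasp_force: 0.0
```

```bash
python3 - <<'E'
from h import *
plan([.5064,.1687,.065]); s=bot.read_state(); print(s['force'])
st,p,d=cap('scene','s3.png'); cv2.imwrite('pics/s3c.png',cv2.resize(p[120:250,230:390,::-1],(800,650))[:600])
E
```

```text
pos [0.5063 0.1696 0.07  ] q [   8.3   36.6  102.6   -4.9   39.9 -146.2] yaw 158.3 z [ 0.0246 -0.0513 -0.9984] -> tool shift mm [ 0.6 -0.2  5. ] norm 5.0
[ 0.79264673  0.10899722 -0.34741311]
```

View pics/s3c.png

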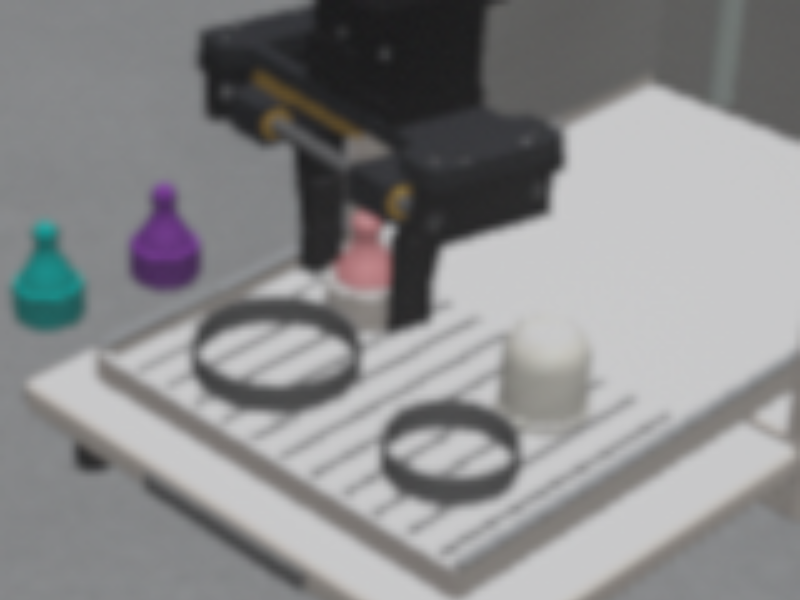

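The fingers straddle the collar at (362,300). I'll go 4 mm lower and close.

move_arm(increments=[{"xyz":[0,0,2],"roll":0,"grip":70},{"xyz":[0,0,1],"roll":0,"grip":70},{"xyz":[0,0,1],"roll":0,"grip":70},{"xyz":[0,0,0],"roll":0,"grip":70}])

```text
time_s: 29.45
position: [0.5052, 0.1693, 0.0647]
tcp_rot: [[-0.371, -0.928, 0.022], [-0.928, 0.37, -0.052], [0.04, -0.039, -0.998]]
force: [-0.6, -0.3, 1.0]
opening: 0.698
grasp_force: 0.0
```

move_arm(increments=[{"xyz":[0,0,0],"roll":0,"grip":0},{"xyz":[0,0,0],"roll":0,"grip":0},{"xyz":[0,0,0],"roll":0,"grip":0},{"xyz":[0,0,0],"roll":0,"grip":0},{"xyz":[0,0,0],"roll":0,"grip":0}])

```text
time_s: 29.87
position: [0.5054, 0.1693, 0.0648]
tcp_rot: [[-0.371, -0.928, 0.022], [-0.928, 0.37, -0.052], [0.04, -0.04, -0.998]]
force: [1.0, -0.6, -0.2]
opening: 0.429
grasp_force: 29.9
```

move_arm(increments=[{"xyz":[0,0,0],"roll":0,"grip":0},{"xyz":[0,0,0],"roll":0,"grip":0},{"xyz":[0,0,0],"roll":0,"grip":0},{"xyz":[0,0,0],"roll":0,"grip":0}])

```text
time_s: 30.2
position: [0.5054, 0.1693, 0.0648]
tcp_rot: [[-0.371, -0.928, 0.022], [-0.928, 0.37, -0.052], [0.04, -0.04, -0.998]]
force: [-0.3, 0.3, 0.2]
opening: 0.428
grasp_force: 29.9
```

move_arm(increments=[{"xyz":[0,0,-5],"roll":0,"grip":0},{"xyz":[0,0,-10],"roll":0,"grip":0},{"xyz":[0,0,-15],"roll":0,"grip":0},{"xyz":[0,0,-15],"roll":0,"grip":0},{"xyz":[0,0,-5],"roll":0,"grip":0}])

```text
time_s: 30.62
position: [0.5055, 0.1722, 0.1172]
tcp_rot: [[-0.371, -0.928, 0.026], [-0.928, 0.37, -0.051], [0.038, -0.043, -0.998]]
force: [0.9, 0.2, 0.3]
opening: 0.429
grasp_force: 29.9
```

```bash
python3 - <<'E'
from h import *
plan([.487,-.163,.17])
st,p,d=cap('scene','s4.png'); cv2.imwrite('pics/s4c.png',cv2.resize(p[100:230,230:390,::-1],(640,520)))
W=cloud('scene',d); print('ram',cfit(W,d,[.487,-.163],.0535,.024,.033))
pf=p.astype(int); m=(d>0)&(pf[...,0]>pf[...,1]*1.25)&(W[...,2]>.09)&(np.hypot(W[...,0]-.51,W[...,1]-.169)<.05); print('pink',W[m].min(0),W[m].max(0),m.sum())
E
```

```text
pos [0.5055 0.1722 0.1172] q [   8.6   32.   101.    -4.3   46.  -146.6] yaw 158.3 z [ 0.0261 -0.051  -0.9984] -> tool shift mm [ 319.9 -109.   -36.1] norm 340.0
ram (array([ 0.4893, -0.1626]), 434, np.float64(0.0013))
pink [0.48664834 0.12482064 0.13528422] [0.53755673 0.18960269 0.19938217] 116
```

View pics/s4c.png

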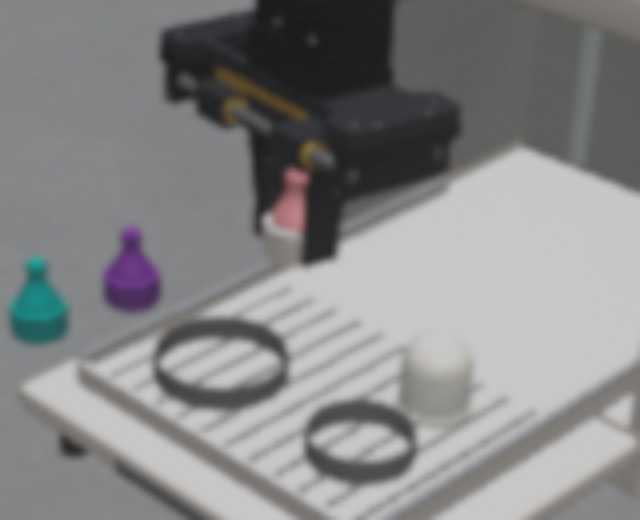

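The nipple is held by its collar, teat up, at (288,220). I'm moving it away from the cabinet and turning it back a little.

move_arm(increments=[{"xyz":[8,0,-20],"roll":0,"grip":0},{"xyz":[16,-5,-30],"roll":0,"grip":0},{"xyz":[24,-8,-30],"roll":0,"grip":0},{"xyz":[28,-10,-10],"roll":0,"grip":0},{"xyz":[20,-7,0],"roll":0,"grip":0}])

```text
time_s: 31.08
position: [0.4961, 0.0749, 0.2126]
tcp_rot: [[-0.371, -0.928, 0.029], [-0.928, 0.369, -0.053], [0.038, -0.046, -0.998]]
force: [-0.1, 0.2, -0.9]
opening: 0.429
grasp_force: 29.9
```

move_arm(increments=[{"xyz":[10,0,0],"roll":0.11,"grip":0},{"xyz":[0,0,0],"roll":0.11,"grip":0},{"xyz":[0,0,0],"roll":0.11,"grip":0},{"xyz":[0,0,0],"roll":0.11,"grip":0},{"xyz":[0,0,0],"roll":0.11,"grip":0}])

```text
time_s: 31.5
position: [0.4903, 0.0668, 0.2097]
tcp_rot: [[-0.805, -0.593, 0.021], [-0.593, 0.804, -0.052], [0.013, -0.054, -0.998]]
force: [0.6, 0.5, -0.8]
opening: 0.425
grasp_force: 29.9
```

move_arm(increments=[{"xyz":[0,0,0],"roll":0.11,"grip":0},{"xyz":[0,0,0],"roll":0.11,"grip":0},{"xyz":[0,0,0],"roll":0,"grip":0},{"xyz":[0,0,0],"roll":0,"grip":0}])

```text
time_s: 31.83
position: [0.4904, 0.067, 0.2097]
tcp_rot: [[-0.912, -0.411, 0.021], [-0.411, 0.91, -0.052], [0.002, -0.056, -0.998]]
force: [-0.1, -0.4, 0.1]
opening: 0.427
grasp_force: 29.9
```

```bash
python3 - <<'E'
from h import *
plan([.4875,-.163,.15])
E
```

```text
pos [0.4904 0.067  0.2097] q [  -3.4   21.   101.8   -3.5   55.8 -115.7] yaw 114.3 z [ 0.0214 -0.0516 -0.9984] -> tool shift mm [  97.1 -204.8   71.4] norm 238.0
```

move_arm(increments=[{"xyz":[8,-15,5],"roll":0,"grip":0},{"xyz":[12,-27,8],"roll":0,"grip":0},{"xyz":[16,-34,10],"roll":0,"grip":0},{"xyz":[16,-34,12],"roll":0,"grip":0},{"xyz":[16,-34,12],"roll":0,"grip":0}])

```text
time_s: 32.25
position: [0.4884, -0.0956, 0.171]
tcp_rot: [[-0.911, -0.412, 0.023], [-0.412, 0.91, -0.052], [0.001, -0.057, -0.998]]
force: [0.5, 1.0, -0.3]
opening: 0.425
grasp_force: 29.9
```

move_arm(increments=[{"xyz":[15,-33,12],"roll":0,"grip":0},{"xyz":[12,-22,8],"roll":0,"grip":0},{"xyz":[2,-6,4],"roll":0,"grip":0},{"xyz":[0,0,0],"roll":0,"grip":0},{"xyz":[0,0,0],"roll":0,"grip":0}])

```text
time_s: 32.67
position: [0.4869, -0.1624, 0.1504]
tcp_rot: [[-0.913, -0.408, 0.021], [-0.409, 0.911, -0.05], [0.002, -0.055, -0.999]]
force: [0.2, 0.4, 0.4]
opening: 0.426
grasp_force: 29.9
```

```bash
python3 - <<'E'
from h import *
plan([.4875,-.163,.02])
st,p,d=cap('wrist','w7.png'); W=wcloud(st,d)
print('ram',cfit(W,d,[.487,-.163],.0535,.024,.034),cfit(W,d,[.487,-.163],.054,.02,.034))
E
```

```text
pos [ 0.4869 -0.1624  0.1504] q [ -29.8   27.1  103.7   -2.6   46.8 -142.1] yaw 114.1 z [ 0.0208 -0.0504 -0.9985] -> tool shift mm [ -0.5   6.4 130.2] norm 130.0
ram (array([ 0.4866, -0.1628]), 1357, np.float64(0.0015)) (array([ 0.4865, -0.1628]), 1587, np.float64(0.0024))
```

View pics/w7.png

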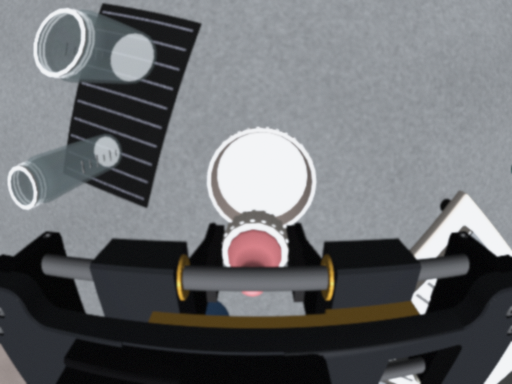

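The nipple is held over the ramekin at (262,180), and the bottles still stand on the mat. I'm lowering the nipple into the ramekin.

move_arm(increments=[{"xyz":[0,2,20],"roll":0,"grip":0},{"xyz":[0,2,32],"roll":0,"grip":0},{"xyz":[0,2,30],"roll":0,"grip":0},{"xyz":[0,1,22],"roll":0,"grip":0},{"xyz":[0,0,14],"roll":0,"grip":0}])

```text
time_s: 33.13
position: [0.4863, -0.1601, 0.0309]
tcp_rot: [[-0.911, -0.411, 0.02], [-0.412, 0.91, -0.05], [0.003, -0.053, -0.999]]
force: [-0.3, 0.0, 0.5]
opening: 0.424
grasp_force: 29.9
```

move_arm(increments=[{"xyz":[0,0,8],"roll":0,"grip":0},{"xyz":[0,0,4],"roll":0,"grip":0},{"xyz":[0,0,2],"roll":0,"grip":0},{"xyz":[0,0,0],"roll":0,"grip":0},{"xyz":[0,0,0],"roll":0,"grip":0}])

```text
time_s: 33.55
position: [0.4881, -0.1635, 0.0194]
tcp_rot: [[-0.912, -0.409, 0.024], [-0.409, 0.911, -0.053], [-0.0, -0.058, -0.998]]
force: [-0.4, -0.5, -0.3]
opening: 0.426
grasp_force: 29.9
```

move_arm(increments=[{"xyz":[0,0,2],"roll":0,"grip":0},{"xyz":[0,0,2],"roll":0,"grip":0},{"xyz":[0,0,1],"roll":0,"grip":0},{"xyz":[0,0,0],"roll":0,"grip":0},{"xyz":[0,0,0],"roll":0,"grip":0}])

```text
time_s: 33.97
position: [0.4875, -0.1638, 0.0135]
tcp_rot: [[-0.913, -0.408, 0.022], [-0.408, 0.911, -0.052], [0.001, -0.056, -0.998]]
force: [0.2, 0.4, -0.4]
opening: 0.422
grasp_force: 29.9
```

move_arm(increments=[{"xyz":[0,0,1],"roll":0,"grip":0},{"xyz":[0,0,1],"roll":0,"grip":0},{"xyz":[0,0,0],"roll":0,"grip":0},{"xyz":[0,0,0],"roll":0,"grip":0}])

```text
time_s: 34.3
position: [0.4877, -0.1639, 0.0114]
tcp_rot: [[-0.913, -0.408, 0.022], [-0.409, 0.911, -0.052], [0.001, -0.056, -0.998]]
force: [0.2, -0.9, 0.3]
opening: 0.428
grasp_force: 29.9
```

move_arm(increments=[{"xyz":[0,0,0],"roll":0,"grip":60},{"xyz":[0,0,0],"roll":0,"grip":60},{"xyz":[0,0,0],"roll":0,"grip":60},{"xyz":[0,0,0],"roll":0,"grip":60},{"xyz":[0,0,0],"roll":0,"grip":60}])

```text
time_s: 34.72
position: [0.4876, -0.1638, 0.0115]
tcp_rot: [[-0.913, -0.408, 0.022], [-0.409, 0.911, -0.052], [0.001, -0.056, -0.998]]
force: [0.2, -1.3, 0.5]
opening: 0.592
grasp_force: 0.0
```

move_arm(increments=[{"xyz":[0,-1,-8],"roll":0,"grip":60},{"xyz":[0,-1,-16],"roll":0,"grip":60},{"xyz":[0,-1,-24],"roll":0,"grip":60},{"xyz":[0,-2,-36],"roll":0,"grip":60},{"xyz":[0,-2,-36],"roll":0,"grip":60}])

```text
time_s: 35.13
position: [0.4869, -0.1635, 0.1327]
tcp_rot: [[-0.913, -0.408, 0.02], [-0.409, 0.911, -0.05], [0.002, -0.054, -0.999]]
force: [1.0, -0.2, 0.7]
opening: 0.603
grasp_force: 0.0
```

move_arm(increments=[{"xyz":[0,0,-38],"roll":0,"grip":100},{"xyz":[0,0,-38],"roll":0,"grip":100},{"xyz":[0,0,-38],"roll":0,"grip":100},{"xyz":[0,0,0],"roll":0,"grip":100},{"xyz":[0,0,0],"roll":0,"grip":100}])

```text
time_s: 35.55
position: [0.4865, -0.1586, 0.2486]
tcp_rot: [[-0.913, -0.408, 0.028], [-0.409, 0.911, -0.055], [-0.003, -0.062, -0.998]]
force: [0.5, -0.4, -0.8]
opening: 0.891
grasp_force: 0.0
```

```bash
python3 - <<'E'
from h import *
plan([.5335,-.339,.25])
st,p,d=cap('scene','s5.png'); W=cloud('scene',d); cv2.imwrite('pics/s5c.png',cv2.resize(p[200:384,30:330,::-1],(800,490)))
print('ram',cfit(W,d,[.487,-.163],.0535,.024,.033)); print('nip',cfit(W,d,[.4875,-.164],.019,.012,.028),'teat',cfit(W,d,[.4875,-.164],.009,.048,.066))
print('slim',cfit(W,d,[.5347,-.339],.021,.03,.12)); print('wide',cfit(W,d,[.422,-.347],.03,.03,.1))
st,p,d=cap('wrist'); W=wcloud(st,d); print('wrist slim',cfit(W,d,[.5335,-.339],.0175,.135,.16),cfit(W,d,[.5335,-.339],.021,.03,.12)); print('wide',cfit(W,d,[.422,-.347],.0255,.115,.14),cfit(W,d,[.422,-.347],.03,.03,.1),'nip',cfit(W,d,[.4875,-.164],.019,.012,.028))
E
```

```text
pos [ 0.4865 -0.1586  0.2486] q [ -29.4   18.6   98.1   -2.2   60.4 -142.5] yaw 114.1 z [ 0.028  -0.0549 -0.9981] -> tool shift mm [  30.8 -183.6    9.8] norm 186.0
ram (array([ 0.4884, -0.1618]), 551, np.float64(0.0019))
nip (array([ 0.4895, -0.1616]), 144, np.float64(0.0008)) teat (array([ 0.4877, -0.16  ]), 57, np.float64(0.0014))
slim (array([ 0.5346, -0.3388]), 1002, np.float64(0.0005))
wide (array([ 0.4226, -0.3461]), 1081, np.float64(0.0006))
wrist slim (array([ 0.5329, -0.3394]), 695, np.float64(0.0013)) (array([ 0.5337, -0.3406]), 1183, np.float64(0.0004))
wide (array([ 0.4213, -0.3462]), 1256, np.float64(0.0012)) (array([ 0.4214, -0.3463]), 1621, np.float64(0.0016)) nip (array([ 0.4884, -0.1641]), 191, np.float64(0.0008))
```

View pics/s5c.png

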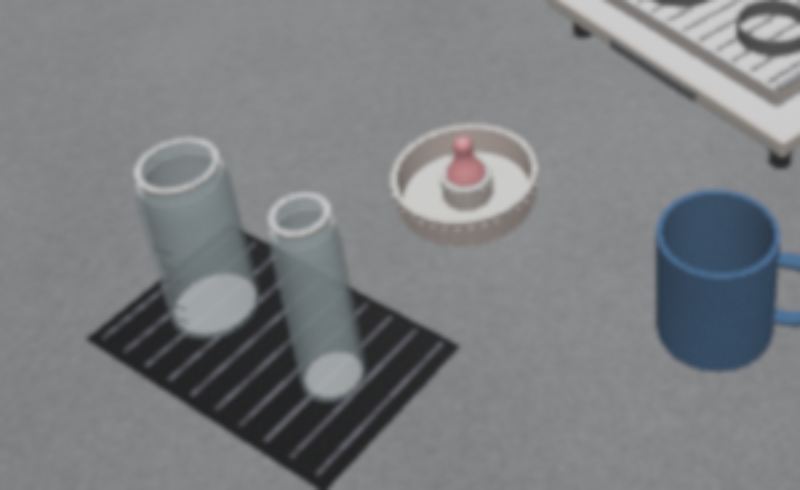

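The nipple stands teat up in the middle of the ramekin at (465,180), and both bottles are upright on the mat. Now I'll put the slim bottle back.

move_arm(increments=[{"xyz":[0,0,0],"roll":0.118,"grip":100},{"xyz":[0,0,0],"roll":0.118,"grip":100},{"xyz":[0,0,0],"roll":0.118,"grip":100},{"xyz":[0,0,0],"roll":0.118,"grip":100},{"xyz":[0,0,0],"roll":0.118,"grip":100}])

```text
time_s: 36.07
position: [0.4839, -0.1574, 0.243]
tcp_rot: [[-0.985, 0.174, 0.017], [0.173, 0.984, -0.049], [-0.025, -0.045, -0.999]]
force: [-0.1, 0.3, -0.9]
opening: 0.994
grasp_force: 0.0
```

move_arm(increments=[{"xyz":[0,0,0],"roll":0.118,"grip":100},{"xyz":[0,0,0],"roll":0.118,"grip":100},{"xyz":[0,0,0],"roll":0.118,"grip":100},{"xyz":[0,0,0],"roll":0.118,"grip":100},{"xyz":[0,0,0],"roll":0.118,"grip":100}])

```text
time_s: 36.48
position: [0.4839, -0.1574, 0.243]
tcp_rot: [[-0.721, 0.693, 0.017], [0.691, 0.721, -0.049], [-0.046, -0.023, -0.999]]
force: [0.3, -0.2, 0.4]
opening: 1.003
grasp_force: 0.0
```

move_arm(increments=[{"xyz":[0,0,0],"roll":0.118,"grip":100},{"xyz":[0,0,0],"roll":0,"grip":100},{"xyz":[0,0,0],"roll":0,"grip":100}])

```text
time_s: 36.73
position: [0.4843, -0.1577, 0.2437]
tcp_rot: [[-0.641, 0.767, 0.018], [0.766, 0.641, -0.05], [-0.05, -0.018, -0.999]]
force: [0.1, -0.2, 0.6]
opening: 1.002
grasp_force: 0.0
```

```bash
python3 - <<'E'
from h import *
plan([.5335,-.3393,.25]);plan([.5335,-.3393,.091])
E
```

```text
pos [ 0.4843 -0.1577  0.2437] q [-29.4  19.   98.4  -2.3  60.3 -68.3] yaw 39.9 z [ 0.0184 -0.0496 -0.9986] -> tool shift mm [-170.9  -78.8    3.6] norm 188.0
pos [ 0.4843 -0.1577  0.2437] q [-29.4  19.   98.4  -2.3  60.3 -68.3] yaw 39.9 z [ 0.0184 -0.0496 -0.9986] -> tool shift mm [-163.   -76.   162.4] norm 242.0
```

move_arm(increments=[{"xyz":[-20,-9,0],"roll":0,"grip":100},{"xyz":[-32,-15,0],"roll":0,"grip":100},{"xyz":[-34,-16,0],"roll":0,"grip":100},{"xyz":[-34,-16,0],"roll":0,"grip":100},{"xyz":[-32,-15,0],"roll":0,"grip":100}])

```text
time_s: 37.15
position: [0.5277, -0.3217, 0.2539]
tcp_rot: [[-0.641, 0.767, 0.021], [0.766, 0.641, -0.051], [-0.052, -0.017, -0.999]]
force: [0.7, 1.1, 0.6]
opening: 0.999
grasp_force: 0.0
```

move_arm(increments=[{"xyz":[-19,-8,3],"roll":0,"grip":100},{"xyz":[0,0,0],"roll":0,"grip":100},{"xyz":[0,0,0],"roll":0,"grip":100},{"xyz":[0,0,0],"roll":0,"grip":100}])

```text
time_s: 37.48
position: [0.533, -0.3387, 0.2517]
tcp_rot: [[-0.64, 0.768, 0.02], [0.767, 0.64, -0.049], [-0.05, -0.016, -0.999]]
force: [0.0, 0.7, -0.1]
opening: 0.998
grasp_force: 0.0
```

```bash
python3 - <<'E'
from h import *
plan([.5335,-.3393,.091])
st,p,d=cap('wrist'); W=wcloud(st,d); print('wrist slim',cfit(W,d,[.5335,-.339],.0175,.135,.16),cfit(W,d,[.5335,-.339],.021,.03,.12))
E
```

```text
pos [ 0.533  -0.3387  0.2517] q [-41.9  28.   81.2  -1.4  68.1 -81.2] yaw 39.8 z [ 0.0196 -0.0489 -0.9986] -> tool shift mm [  7.2   2.6 160.5] norm 161.0
wrist slim (array([ 0.5326, -0.3397]), 695, np.float64(0.0013)) (array([ 0.5321, -0.3393]), 1009, np.float64(0.0016))
```

move_arm(increments=[{"xyz":[2,0,24],"roll":0,"grip":100},{"xyz":[1,1,30],"roll":0,"grip":100},{"xyz":[1,0,30],"roll":0,"grip":100},{"xyz":[1,1,30],"roll":0,"grip":100},{"xyz":[1,0,24],"roll":0,"grip":100}])

```text
time_s: 37.95
position: [0.5339, -0.3387, 0.1131]
tcp_rot: [[-0.641, 0.767, 0.02], [0.766, 0.641, -0.05], [-0.051, -0.016, -0.999]]
force: [-0.2, -0.3, 0.0]
opening: 0.999
grasp_force: 0.0
```

move_arm(increments=[{"xyz":[1,0,14],"roll":0,"grip":100},{"xyz":[0,0,7],"roll":0,"grip":100},{"xyz":[0,0,0],"roll":0,"grip":100},{"xyz":[0,0,0],"roll":0,"grip":0},{"xyz":[0,0,0],"roll":0,"grip":0}])

```text
time_s: 38.37
position: [0.5354, -0.3418, 0.0954]
tcp_rot: [[-0.639, 0.769, 0.024], [0.767, 0.64, -0.053], [-0.056, -0.016, -0.998]]
force: [0.2, -0.7, 0.0]
opening: 0.92
grasp_force: 0.0
```

move_arm(increments=[{"xyz":[0,0,0],"roll":0,"grip":0},{"xyz":[0,0,0],"roll":0,"grip":0},{"xyz":[0,0,0],"roll":0,"grip":0},{"xyz":[0,0,0],"roll":0,"grip":0},{"xyz":[0,0,0],"roll":0,"grip":0}])

```text
time_s: 38.78
position: [0.5345, -0.3417, 0.0941]
tcp_rot: [[-0.639, 0.769, 0.022], [0.767, 0.639, -0.052], [-0.054, -0.016, -0.998]]
force: [0.5, -0.7, -0.1]
opening: 0.556
grasp_force: 0.0
```

move_arm(increments=[{"xyz":[0,0,0],"roll":0,"grip":0},{"xyz":[0,0,0],"roll":0,"grip":0},{"xyz":[0,0,0],"roll":0,"grip":0},{"xyz":[0,0,0],"roll":0,"grip":0}])

```text
time_s: 39.12
position: [0.5344, -0.3417, 0.0939]
tcp_rot: [[-0.639, 0.769, 0.022], [0.767, 0.639, -0.052], [-0.054, -0.016, -0.998]]
force: [-0.2, -0.2, 2.1]
opening: 0.475
grasp_force: 30.0
```

move_arm(increments=[{"xyz":[0,0,-12],"roll":0,"grip":0},{"xyz":[-1,0,-24],"roll":0,"grip":0},{"xyz":[-2,-1,-32],"roll":0,"grip":0},{"xyz":[-2,-1,-34],"roll":0,"grip":0},{"xyz":[-2,0,-25],"roll":0,"grip":0}])

```text
time_s: 39.53
position: [0.535, -0.3419, 0.2243]
tcp_rot: [[-0.639, 0.769, 0.024], [0.767, 0.639, -0.053], [-0.056, -0.016, -0.998]]
force: [0.4, -0.5, -0.1]
opening: 0.474
grasp_force: 30.0
```

move_arm(increments=[{"xyz":[0,0,0],"roll":0,"grip":0},{"xyz":[0,0,0],"roll":0,"grip":0}])

```text
time_s: 39.7
position: [0.5354, -0.3422, 0.2235]
tcp_rot: [[-0.639, 0.769, 0.025], [0.767, 0.639, -0.055], [-0.058, -0.015, -0.998]]
force: [0.2, 0.5, -0.2]
opening: 0.476
grasp_force: 30.0
```

```bash
python3 - <<'E'
from h import *
plan([.6045,.085,.222])
E
```

```text
pos [ 0.5354 -0.3422  0.2235] q [-42.   29.8  82.8  -1.5  64.2 -81.1] yaw 39.7 z [ 0.0255 -0.0546 -0.9982] -> tool shift mm [283.7 326.2 -20. ] norm 433.0
```

move_arm(increments=[{"xyz":[11,12,-1],"roll":0,"grip":0},{"xyz":[18,21,-1],"roll":0,"grip":0},{"xyz":[26,30,-2],"roll":0,"grip":0},{"xyz":[26,30,-2],"roll":0,"grip":0},{"xyz":[26,30,-2],"roll":0,"grip":0}])

```text
time_s: 40.12
position: [0.5588, -0.1773, 0.2189]
tcp_rot: [[-0.638, 0.77, 0.017], [0.768, 0.638, -0.048], [-0.048, -0.018, -0.999]]
force: [0.7, 0.3, -0.2]
opening: 0.475
grasp_force: 30.0
```

move_arm(increments=[{"xyz":[26,30,-2],"roll":0,"grip":0},{"xyz":[26,30,-2],"roll":0,"grip":0},{"xyz":[26,30,-2],"roll":0,"grip":0},{"xyz":[26,30,-2],"roll":0,"grip":0},{"xyz":[26,30,-2],"roll":0,"grip":0}])

```text
time_s: 40.53
position: [0.5904, 0.0189, 0.2196]
tcp_rot: [[-0.639, 0.769, 0.017], [0.767, 0.639, -0.05], [-0.049, -0.019, -0.999]]
force: [0.9, -0.7, -1.3]
opening: 0.475
grasp_force: 30.0
```

move_arm(increments=[{"xyz":[26,30,-2],"roll":0,"grip":0},{"xyz":[14,15,0],"roll":0,"grip":0},{"xyz":[7,8,0],"roll":0,"grip":0},{"xyz":[0,0,0],"roll":0,"grip":0},{"xyz":[0,0,0],"roll":0,"grip":0}])

```text
time_s: 40.95
position: [0.6022, 0.0857, 0.2192]
tcp_rot: [[-0.64, 0.768, 0.019], [0.767, 0.64, -0.052], [-0.052, -0.019, -0.998]]
force: [0.2, -0.6, -1.1]
opening: 0.474
grasp_force: 30.0
```

```bash
python3 - <<'E'
from h import *
plan([.6045,.085,.165])
st,p,d=cap('scene'); W=cloud('scene',d); q=st['position']
print('held body scene',cfit(W,d,[q[0],q[1]],.021,q[2]-.08,q[2]-.05),cfit(W,d,[q[0],q[1]],.021,q[2]-.04,q[2]-.01)); print('ring',cfit(W,d,[.605,.086],.030,.065,.078,.006))
st,p,d=cap('wrist'); W=wcloud(st,d); print('held wrist',cfit(W,d,[q[0],q[1]],.021,q[2]-.08,q[2]-.05),cfit(W,d,[q[0],q[1]],.021,q[2]-.05,q[2]-.01)); print('ring w',cfit(W,d,[.605,.086],.030,.068,.08,.006),'wide',cfit(W,d,[.4975,.107],.039,.068,.08,.006))
E
```

```text
pos [0.6022 0.0857 0.2192] q [ -0.9  28.9  85.3  -3.3  64.7 -39.3] yaw 39.8 z [ 0.0189 -0.0524 -0.9984] -> tool shift mm [ 0.8  2.4 54.1] norm 54.0
held body scene (array([0.6024, 0.088 ]), 249, np.float64(0.0007)) (array([0.6023, 0.0881]), 270, np.float64(0.0007))
ring (array([0.6068, 0.0855]), 284, np.float64(0.0009))
held wrist (array([0.6012, 0.0854]), 533, np.float64(0.0002)) (array([0.6014, 0.0855]), 1116, np.float64(0.0002))
ring w (array([0.6041, 0.0854]), 362, np.float64(0.0008)) wide (array([0.4981, 0.1075]), 782, np.float64(0.0009))
```

move_arm(increments=[{"xyz":[-2,2,0],"roll":0,"grip":0},{"xyz":[0,0,14],"roll":0,"grip":0},{"xyz":[1,0,18],"roll":0,"grip":0},{"xyz":[1,1,14],"roll":0,"grip":0},{"xyz":[0,0,8],"roll":0,"grip":0}])

```text
time_s: 41.47
position: [0.6062, 0.0832, 0.1649]
tcp_rot: [[-0.637, 0.77, 0.019], [0.769, 0.637, -0.052], [-0.052, -0.018, -0.998]]
force: [-0.1, 0.1, -0.6]
opening: 0.475
grasp_force: 30.0
```

move_arm(increments=[{"xyz":[0,0,4],"roll":0,"grip":0},{"xyz":[0,0,3],"roll":0,"grip":0},{"xyz":[0,0,2],"roll":0,"grip":0},{"xyz":[0,0,0],"roll":0,"grip":0},{"xyz":[0,0,0],"roll":0,"grip":0}])

```text
time_s: 41.88
position: [0.6076, 0.0842, 0.1582]
tcp_rot: [[-0.639, 0.769, 0.023], [0.768, 0.639, -0.052], [-0.055, -0.015, -0.998]]
force: [0.9, -0.1, 0.0]
opening: 0.473
grasp_force: 30.0
```

move_arm(increments=[{"xyz":[1,-1,2],"roll":0,"grip":0},{"xyz":[0,0,2],"roll":0,"grip":0},{"xyz":[0,0,1],"roll":0,"grip":0},{"xyz":[0,0,1],"roll":0,"grip":0},{"xyz":[0,0,0],"roll":0,"grip":0}])

```text
time_s: 42.3
position: [0.6057, 0.0842, 0.1513]
tcp_rot: [[-0.639, 0.769, 0.022], [0.767, 0.639, -0.052], [-0.054, -0.016, -0.998]]
force: [-0.3, 0.7, -1.4]
opening: 0.474
grasp_force: 30.0
```

move_arm(increments=[{"xyz":[0,0,1],"roll":0,"grip":0},{"xyz":[0,0,0],"roll":0,"grip":0},{"xyz":[0,0,0],"roll":0,"grip":0}])

```text
time_s: 42.55
position: [0.6059, 0.0841, 0.1504]
tcp_rot: [[-0.639, 0.769, 0.022], [0.767, 0.639, -0.052], [-0.054, -0.016, -0.998]]
force: [-0.6, -0.2, -0.8]
opening: 0.475
grasp_force: 30.0
```

move_arm(increments=[{"xyz":[0,0,1],"roll":0,"grip":0},{"xyz":[0,0,0],"roll":0,"grip":0},{"xyz":[0,0,0],"roll":0,"grip":0}])

```text
time_s: 42.8
position: [0.6062, 0.084, 0.1499]
tcp_rot: [[-0.639, 0.769, 0.023], [0.767, 0.639, -0.052], [-0.054, -0.016, -0.998]]
force: [0.4, 0.8, 0.9]
opening: 0.478
grasp_force: 30.0
```

```bash
python3 - <<'E'
from h import *
s=bot.read_state();q=s['position'];print(q,s['force'])
st,p,d=cap('scene'); W=cloud('scene',d)
print('body scene',cfit(W,d,[q[0],q[1]],.021,.085,.115)); print('ring',cfit(W,d,[.605,.086],.030,.072,.078,.006))
m=(d>0)&(np.hypot(W[...,0]-q[0],W[...,1]-q[1])<.03); print(np.percentile(W[m][:,2],99.5))
E
```

```text
[0.60621559 0.08395323 0.14988818] [0.37210894 0.81088388 0.8732668 ]
body scene (array([0.6065, 0.0866]), 227, np.float64(0.0007))
ring (array([0.6049, 0.0876]), 137, np.float64(0.0023))
0.49460170249083046
```

move_arm(increments=[{"xyz":[0,0,0],"roll":0,"grip":100},{"xyz":[0,0,0],"roll":0,"grip":100},{"xyz":[0,0,0],"roll":0,"grip":100},{"xyz":[0,0,0],"roll":0,"grip":100},{"xyz":[0,0,0],"roll":0,"grip":100}])

```text
time_s: 43.27
position: [0.6057, 0.0841, 0.1493]
tcp_rot: [[-0.639, 0.769, 0.022], [0.767, 0.639, -0.052], [-0.053, -0.016, -0.998]]
force: [0.2, 0.9, 0.6]
opening: 0.764
grasp_force: 0.0
```

move_arm(increments=[{"xyz":[0,0,0],"roll":0,"grip":100},{"xyz":[0,0,-8],"roll":0,"grip":100},{"xyz":[-1,0,-24],"roll":0,"grip":100},{"xyz":[-2,-1,-34],"roll":0,"grip":100},{"xyz":[-2,-1,-34],"roll":0,"grip":100}])

```text
time_s: 43.68
position: [0.6045, 0.0842, 0.2503]
tcp_rot: [[-0.639, 0.769, 0.019], [0.767, 0.639, -0.051], [-0.052, -0.018, -0.998]]
force: [0.1, 0.5, -0.1]
opening: 0.992
grasp_force: 0.0
```

move_arm(increments=[{"xyz":[-1,0,-20],"roll":0,"grip":100},{"xyz":[0,0,0],"roll":0,"grip":100},{"xyz":[0,0,0],"roll":0,"grip":100}])

```text
time_s: 43.93
position: [0.6062, 0.0844, 0.2717]
tcp_rot: [[-0.639, 0.769, 0.026], [0.767, 0.639, -0.052], [-0.056, -0.013, -0.998]]
force: [0.3, 0.7, 0.5]
opening: 1.001
grasp_force: 0.0
```

```bash
python3 - <<'E'
from h import *
plan([.4218,-.3463,.25])
st,p,d=cap('scene'); W=cloud('scene',d)
print('slim scene',cfit(W,d,[.605,.086],.021,.085,.12),cfit(W,d,[.605,.086],.021,.14,.18)); m=(d>0)&(np.hypot(W[...,0]-.605,W[...,1]-.086)<.03)&(W[...,2]<.23); print(np.percentile(W[m][:,2],99.5))
st,p,d=cap('wrist'); W=wcloud(st,d); print('w slim',cfit(W,d,[.605,.086],.0175,.19,.21),'ring',cfit(W,d,[.605,.086],.030,.068,.08,.006))
E
```

```text
pos [0.6062 0.0844 0.2717] q [ -1.   25.9  81.5  -3.1  71.  -39.8] yaw 39.7 z [ 0.026  -0.0517 -0.9983] -> tool shift mm [-211.5 -416.8   39.1] norm 469.0
slim scene (array([0.6066, 0.0866]), 263, np.float64(0.0007)) (array([0.6068, 0.0864]), 340, np.float64(0.0007))
0.20697148015831798
w slim (array([0.6041, 0.0858]), 989, np.float64(0.0013)) ring (array([0.6054, 0.0842]), 309, np.float64(0.0012))
```

move_arm(increments=[{"xyz":[-10,-20,0],"roll":0,"grip":100},{"xyz":[-17,-34,0],"roll":0,"grip":100},{"xyz":[-17,-34,2],"roll":0,"grip":100},{"xyz":[-17,-34,2],"roll":0,"grip":100},{"xyz":[-17,-34,2],"roll":0,"grip":100}])

```text
time_s: 44.45
position: [0.5334, -0.0762, 0.2683]
tcp_rot: [[-0.64, 0.768, 0.018], [0.767, 0.64, -0.05], [-0.05, -0.018, -0.999]]
force: [-0.1, -1.3, -0.5]
opening: 1.003
grasp_force: 0.0
```

move_arm(increments=[{"xyz":[-17,-34,2],"roll":0,"grip":100},{"xyz":[-17,-34,2],"roll":0,"grip":100},{"xyz":[-17,-34,3],"roll":0,"grip":100},{"xyz":[-17,-34,3],"roll":0,"grip":100},{"xyz":[-17,-34,3],"roll":0,"grip":100}])

```text
time_s: 44.87
position: [0.4574, -0.2507, 0.2628]
tcp_rot: [[-0.639, 0.769, 0.019], [0.768, 0.639, -0.049], [-0.05, -0.017, -0.999]]
force: [0.1, -0.3, 0.3]
opening: 0.996
grasp_force: 0.0
```

move_arm(increments=[{"xyz":[-17,-34,3],"roll":0,"grip":100},{"xyz":[-17,-34,3],"roll":0,"grip":100},{"xyz":[-13,-22,3],"roll":0,"grip":100},{"xyz":[0,0,0],"roll":0,"grip":100},{"xyz":[0,0,0],"roll":0,"grip":100}])

```text
time_s: 45.28
position: [0.419, -0.3444, 0.2577]
tcp_rot: [[-0.636, 0.771, 0.019], [0.77, 0.637, -0.048], [-0.049, -0.016, -0.999]]
force: [-0.0, 0.9, -1.1]
opening: 0.999
grasp_force: 0.0
```

```bash
python3 - <<'E'
from h import *
st,p,d=cap('wrist'); W=wcloud(st,d); print('w wide',cfit(W,d,[.4218,-.3463],.0255,.115,.14),cfit(W,d,[.4218,-.3463],.03,.03,.1))
plan([.4218,-.3463,.085])
E
```

```text
w wide (array([ 0.4203, -0.3467]), 1026, np.float64(0.0012)) (array([ 0.4194, -0.3459]), 1195, np.float64(0.0013))
pos [ 0.4195 -0.3432  0.258 ] q [-50.6  20.3  93.5  -1.   63.3 -89.9] yaw 39.6 z [ 0.0197 -0.0479 -0.9987] -> tool shift mm [  4.7   2.5 173. ] norm 173.0
```

move_arm(increments=[{"xyz":[-2,0,24],"roll":0,"grip":100},{"xyz":[1,0,32],"roll":0,"grip":100},{"xyz":[1,1,32],"roll":0,"grip":100},{"xyz":[2,0,30],"roll":0,"grip":100},{"xyz":[1,1,24],"roll":0,"grip":100}])

```text
time_s: 45.75
position: [0.4228, -0.3447, 0.1153]
tcp_rot: [[-0.641, 0.768, 0.02], [0.766, 0.641, -0.048], [-0.05, -0.016, -0.999]]
force: [0.3, -0.2, 0.9]
opening: 1.001
grasp_force: 0.0
```

move_arm(increments=[{"xyz":[1,0,16],"roll":0,"grip":100},{"xyz":[1,0,10],"roll":0,"grip":100},{"xyz":[0,0,5],"roll":0,"grip":100},{"xyz":[0,0,0],"roll":0,"grip":100},{"xyz":[0,0,0],"roll":0,"grip":100}])

```text
time_s: 46.17
position: [0.4232, -0.3478, 0.0872]
tcp_rot: [[-0.639, 0.768, 0.023], [0.767, 0.64, -0.052], [-0.055, -0.016, -0.998]]
force: [-0.7, -0.8, -0.3]
opening: 1.0
grasp_force: 0.0
```

move_arm(increments=[{"xyz":[0,0,0],"roll":0,"grip":0},{"xyz":[0,0,0],"roll":0,"grip":0},{"xyz":[0,0,0],"roll":0,"grip":0},{"xyz":[0,0,0],"roll":0,"grip":0},{"xyz":[0,0,0],"roll":0,"grip":0}])

```text
time_s: 46.58
position: [0.4226, -0.3482, 0.0871]
tcp_rot: [[-0.639, 0.769, 0.023], [0.768, 0.639, -0.052], [-0.055, -0.016, -0.998]]
force: [-0.2, -0.1, -0.3]
opening: 0.709
grasp_force: 0.0
```

move_arm(increments=[{"xyz":[0,0,0],"roll":0,"grip":0},{"xyz":[0,0,0],"roll":0,"grip":0},{"xyz":[0,0,0],"roll":0,"grip":0}])

```text
time_s: 46.83
position: [0.4227, -0.3482, 0.0871]
tcp_rot: [[-0.639, 0.769, 0.023], [0.767, 0.639, -0.052], [-0.055, -0.016, -0.998]]
force: [-0.5, 0.6, 4.2]
opening: 0.683
grasp_force: 30.0
```

move_arm(increments=[{"xyz":[0,0,-12],"roll":0,"grip":0},{"xyz":[-1,0,-24],"roll":0,"grip":0},{"xyz":[-2,-1,-32],"roll":0,"grip":0},{"xyz":[-2,-1,-34],"roll":0,"grip":0},{"xyz":[-2,0,-25],"roll":0,"grip":0}])

```text
time_s: 47.25
position: [0.4228, -0.3482, 0.2158]
tcp_rot: [[-0.639, 0.769, 0.023], [0.767, 0.639, -0.052], [-0.055, -0.016, -0.998]]
force: [0.1, -0.1, -0.4]
opening: 0.684
grasp_force: 30.0
```

move_arm(increments=[{"xyz":[0,0,0],"roll":0,"grip":0},{"xyz":[0,0,0],"roll":0,"grip":0}])

```text
time_s: 47.42
position: [0.4231, -0.3485, 0.2151]
tcp_rot: [[-0.639, 0.769, 0.024], [0.767, 0.639, -0.054], [-0.057, -0.016, -0.998]]
force: [0.8, 0.8, -1.6]
opening: 0.682
grasp_force: 30.0
```

```bash
python3 - <<'E'
from h import *
plan([.4985,.1065,.22])
E
```

```text
pos [ 0.4231 -0.3485  0.2151] q [-50.6  23.7  95.9  -1.1  57.1 -89.8] yaw 39.7 z [ 0.024  -0.0541 -0.9982] -> tool shift mm [300.7 348.6 -27.7] norm 461.0
```

move_arm(increments=[{"xyz":[11,12,-2],"roll":0,"grip":0},{"xyz":[18,21,-2],"roll":0,"grip":0},{"xyz":[26,30,-2],"roll":0,"grip":0},{"xyz":[26,30,-2],"roll":0,"grip":0},{"xyz":[26,30,-2],"roll":0,"grip":0}])

```text
time_s: 47.83
position: [0.4468, -0.1834, 0.2139]
tcp_rot: [[-0.638, 0.77, 0.017], [0.769, 0.638, -0.048], [-0.048, -0.017, -0.999]]
force: [0.6, 0.8, -0.1]
opening: 0.682
grasp_force: 30.0
```

move_arm(increments=[{"xyz":[26,30,-2],"roll":0,"grip":0},{"xyz":[26,30,-2],"roll":0,"grip":0},{"xyz":[26,30,-2],"roll":0,"grip":0},{"xyz":[26,30,-2],"roll":0,"grip":0},{"xyz":[26,30,-2],"roll":0,"grip":0}])

```text
time_s: 48.25
position: [0.4783, 0.0124, 0.2147]
tcp_rot: [[-0.639, 0.769, 0.017], [0.767, 0.639, -0.05], [-0.049, -0.019, -0.999]]
force: [0.6, -0.6, -0.8]
opening: 0.682
grasp_force: 30.0
```

move_arm(increments=[{"xyz":[26,30,-2],"roll":0,"grip":0},{"xyz":[26,30,-2],"roll":0,"grip":0},{"xyz":[8,10,-2],"roll":0,"grip":0},{"xyz":[4,5,0],"roll":0,"grip":0},{"xyz":[0,0,0],"roll":0,"grip":0}])

```text
time_s: 48.67
position: [0.4957, 0.1084, 0.2163]
tcp_rot: [[-0.641, 0.767, 0.018], [0.766, 0.641, -0.052], [-0.051, -0.019, -0.999]]
force: [-0.7, -0.9, -0.5]
opening: 0.684
grasp_force: 30.0
```

move_arm(increments=[{"xyz":[0,0,0],"roll":0,"grip":0},{"xyz":[0,0,0],"roll":0,"grip":0}])

```text
time_s: 48.83
position: [0.4965, 0.1057, 0.2172]
tcp_rot: [[-0.638, 0.77, 0.02], [0.768, 0.638, -0.052], [-0.053, -0.018, -0.998]]
force: [0.0, 0.1, -1.0]
opening: 0.681
grasp_force: 30.0
```

```bash
python3 - <<'E'
from h import *
plan([.4985,.1065,.16])
st,p,d=cap('scene'); W=cloud('scene',d); q=st['position']
print('held body scene',cfit(W,d,[q[0],q[1]],.03,q[2]-.07,q[2]-.04),cfit(W,d,[q[0],q[1]],.03,q[2]-.04,q[2]-.01)); print('ring',cfit(W,d,[.499,.107],.039,.065,.078,.006))
st,p,d=cap('wrist'); W=wcloud(st,d); print('held wrist',cfit(W,d,[q[0],q[1]],.03,q[2]-.07,q[2]-.04),cfit(W,d,[q[0],q[1]],.03,q[2]-.05,q[2]-.01)); print('ring w',cfit(W,d,[.498,.107],.039,.068,.08,.006))
E
```

```text
pos [0.4965 0.1057 0.2172] q [  1.2  21.5  99.4  -3.5  58.1 -36.6] yaw 39.7 z [ 0.0196 -0.0521 -0.9984] -> tool shift mm [ 2.4  3.1 57.1] norm 57.0
held body scene (array([0.4968, 0.1077]), 312, np.float64(0.0008)) (array([0.4969, 0.1079]), 338, np.float64(0.0007))
ring (array([0.4999, 0.1072]), 315, np.float64(0.0009))
held wrist (array([0.4957, 0.1059]), 708, np.float64(0.0002)) (array([0.4952, 0.1067]), 1909, np.float64(0.0009))
ring w (array([0.4978, 0.1066]), 427, np.float64(0.0007))
```

move_arm(increments=[{"xyz":[-1,1,0],"roll":0,"grip":0},{"xyz":[0,0,14],"roll":0,"grip":0},{"xyz":[1,0,18],"roll":0,"grip":0},{"xyz":[1,1,14],"roll":0,"grip":0},{"xyz":[0,0,8],"roll":0,"grip":0}])

```text
time_s: 49.35
position: [0.4989, 0.1052, 0.1628]
tcp_rot: [[-0.638, 0.77, 0.02], [0.768, 0.638, -0.052], [-0.053, -0.018, -0.998]]
force: [0.3, 0.2, -1.4]
opening: 0.679
grasp_force: 30.0
```

move_arm(increments=[{"xyz":[0,0,4],"roll":0,"grip":0},{"xyz":[0,0,3],"roll":0,"grip":0},{"xyz":[0,0,2],"roll":0,"grip":0},{"xyz":[0,0,0],"roll":0,"grip":0},{"xyz":[0,0,0],"roll":0,"grip":0}])

```text
time_s: 49.77
position: [0.5002, 0.1055, 0.1556]
tcp_rot: [[-0.639, 0.769, 0.023], [0.768, 0.639, -0.052], [-0.054, -0.015, -0.998]]
force: [0.3, -1.5, -0.4]
opening: 0.679
grasp_force: 30.0
```

Base at about 0.0725, so 12 mm remain.

move_arm(increments=[{"xyz":[1,-1,4],"roll":0,"grip":0},{"xyz":[0,0,3],"roll":0,"grip":0},{"xyz":[0,0,2],"roll":0,"grip":0},{"xyz":[0,0,1],"roll":0,"grip":0},{"xyz":[0,0,0],"roll":0,"grip":0}])

```text
time_s: 50.18
position: [0.4983, 0.1051, 0.1447]
tcp_rot: [[-0.639, 0.769, 0.021], [0.767, 0.639, -0.052], [-0.053, -0.017, -0.998]]
force: [0.2, -1.0, -1.6]
opening: 0.682
grasp_force: 30.0
```

move_arm(increments=[{"xyz":[0,0,1],"roll":0,"grip":0},{"xyz":[0,0,0],"roll":0,"grip":0},{"xyz":[0,0,0],"roll":0,"grip":0}])

```text
time_s: 50.43
position: [0.4986, 0.1051, 0.144]
tcp_rot: [[-0.639, 0.769, 0.022], [0.767, 0.639, -0.052], [-0.054, -0.016, -0.998]]
force: [-0.1, 0.2, -0.6]
opening: 0.681
grasp_force: 30.0
```

move_arm(increments=[{"xyz":[0,0,1],"roll":0,"grip":0},{"xyz":[0,0,0],"roll":0,"grip":0},{"xyz":[0,0,0],"roll":0,"grip":0}])

```text
time_s: 50.68
position: [0.4987, 0.105, 0.1431]
tcp_rot: [[-0.639, 0.769, 0.022], [0.767, 0.639, -0.052], [-0.054, -0.016, -0.998]]
force: [0.3, 0.6, -0.1]
opening: 0.679
grasp_force: 30.0
```

```bash
python3 - <<'E'
from h import *
s=bot.read_state();q=s['position'];print(q,s['force'])
st,p,d=cap('scene'); W=cloud('scene',d)
print('body scene',cfit(W,d,[q[0],q[1]],.03,.085,.11))
E
```

```text
[0.49872336 0.10503451 0.1430662 ] [ 0.25008636  0.64237714 -0.08017177]
body scene (array([0.4992, 0.1074]), 250, np.float64(0.0008))
```

Scene puts the bottle at (.4992,.1074) and the ring at (.4999,.1072), so they match. I'll release and retreat.

move_arm(increments=[{"xyz":[0,0,1],"roll":0,"grip":0},{"xyz":[0,0,0],"roll":0,"grip":0},{"xyz":[0,0,0],"roll":0,"grip":100},{"xyz":[0,0,0],"roll":0,"grip":100},{"xyz":[0,0,0],"roll":0,"grip":100}])

```text
time_s: 51.15
position: [0.4986, 0.105, 0.142]
tcp_rot: [[-0.639, 0.769, 0.022], [0.767, 0.639, -0.052], [-0.054, -0.016, -0.998]]
force: [0.2, -0.4, -0.1]
opening: 0.826
grasp_force: 0.0
```

move_arm(increments=[{"xyz":[0,0,0],"roll":0,"grip":100},{"xyz":[0,0,0],"roll":0,"grip":100},{"xyz":[0,0,0],"roll":0,"grip":100},{"xyz":[0,0,-6],"roll":0,"grip":100},{"xyz":[-1,0,-18],"roll":0,"grip":100}])

```text
time_s: 51.57
position: [0.4967, 0.1054, 0.1645]
tcp_rot: [[-0.639, 0.769, 0.016], [0.768, 0.639, -0.052], [-0.05, -0.021, -0.999]]
force: [-0.4, 0.1, -0.2]
opening: 0.997
grasp_force: 0.0
```

move_arm(increments=[{"xyz":[-2,-1,-30],"roll":0,"grip":100},{"xyz":[-2,-1,-34],"roll":0,"grip":100},{"xyz":[-2,-1,-34],"roll":0,"grip":100},{"xyz":[0,0,-20],"roll":0,"grip":100},{"xyz":[0,0,0],"roll":0,"grip":100}])

```text
time_s: 51.98
position: [0.5006, 0.1053, 0.2897]
tcp_rot: [[-0.638, 0.769, 0.033], [0.767, 0.639, -0.051], [-0.061, -0.007, -0.998]]
force: [1.2, -0.6, 0.9]
opening: 1.0
grasp_force: 0.0
```

move_arm(increments=[{"xyz":[0,0,0],"roll":0,"grip":100},{"xyz":[0,0,0],"roll":0,"grip":100},{"xyz":[0,0,0],"roll":0,"grip":100},{"xyz":[0,0,0],"roll":0,"grip":100}])

```text
time_s: 52.32
position: [0.4967, 0.1049, 0.2827]
tcp_rot: [[-0.639, 0.769, 0.019], [0.767, 0.639, -0.052], [-0.052, -0.019, -0.998]]
force: [0.2, 0.5, -0.0]
opening: 0.995
grasp_force: 0.0
```

```bash
python3 - <<'E'
from h import *
st,p,d=cap('scene','s9.png'); W=cloud('scene',d); print(st['position'],st['qvel'])
for n,c,r,z in [('slim',[.605,.086],.021,[(.085,.12),(.14,.18)]),('wide',[.499,.107],.03,[(.085,.11),(.13,.16)]),('nip',[.488,-.163],.019,[(.012,.028)]),('hood',[.616,.148],.0215,[(.065,.085)]),('mug',[.71,-.154],.04,[(.01,.085)])]:
    print(n,[cfit(W,d,c,r,*k) for k in z])
for c in ([.605,.086],[.499,.107]):
    m=(d>0)&(np.hypot(W[...,0]-c[0],W[...,1]-c[1])<.032)&(W[...,2]<.22); print('top',np.percentile(W[m][:,2],99.5))
E
```

```text
[0.49666241 0.10493671 0.28270833] [-0.05282959 -0.01914551 -0.36360438  0.02599133  0.0513582  -0.06115091]
slim [(array([0.6065, 0.0868]), 269, np.float64(0.0007)), (array([0.6065, 0.0866]), 340, np.float64(0.0007))]
wide [(array([0.499 , 0.1073]), 248, np.float64(0.0008)), (array([0.4992, 0.1073]), 318, np.float64(0.0007))]
nip [(array([ 0.4896, -0.1613]), 141, np.float64(0.0008))]
hood [(array([0.6162, 0.1504]), 135, np.float64(0.0011))]
mug [(array([ 0.7093, -0.1545]), 2447, np.float64(0.0021))]
top 0.2066805163745652
top 0.19192352442458932
```

View pics/s9.png

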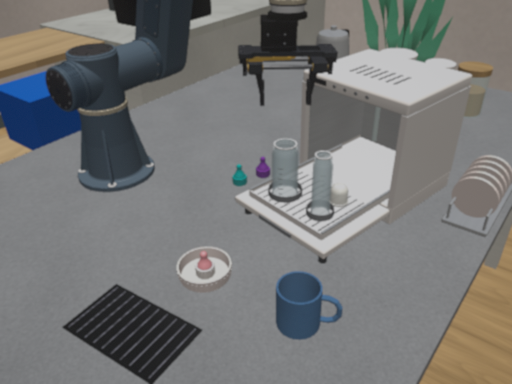

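Both bottles stand in their own rings at (285,170) and (321,185), the nipple is in the ramekin at (205,265), and the hood and mug haven't moved.

```bash
python3 -c "
from rig import bot
print(bot.hand_in())"
```

```text
the job is handed in; nothing more can be done
None
```

I handed the job in at about 52 s: both bottles stand upright in their own rings and the nipple stands teat up in the ramekin, with the hood and mug where they were; the hand-in gave no verdict.

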